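# Lay out the soldering station in its fitted trays

## Task

Get the soldering station ready: put the round flux tin, the reel of solder, the dwell timer and the flat bronze block each into the low aluminium tray whose recess matches it in shape and size (small round, large round, nearly square, oblong). Each must sit flat on the recess floor inside the rim, the timer and the block turned to lie along their recess and the timer face up.

Things in the scene. Friction and masses are not known exactly. Their poses are not given: they have to be found in the camera images.
- tin_mid (a point): The flux tin: a small round grey metal tin with a ribbed-edge lid, 44 mm in diameter, 26 mm high, closed, standing lid up, loose. Take it round the outside. This point is on its axis, half-way up (13 mm above its underside); z points up. 0.06 to 0.13 kg.
- spool_mid (a point): The reel of solder wire on the front of the bench (not the one on the cabinet), standing on a flange: black round flanges 65 mm in diameter, 46 mm high over all, loose. Take it round the outside. This point is on its axis, half-way up (23 mm above its underside); z points up. 0.17 to 0.35 kg.
- timer_mid (a point): The small pale dwell timer with a display and three buttons, lying face up, loose: a nearly square case, 62 mm along its x, 68 mm along its y, 18 mm thick (the buttons stand up to 21 mm). Take it across its x. This point is its centre, 9 mm above its underside; z points up. 0.05 to 0.12 kg.
- block_mid (a point): The flat bronze block, loose: a plain brass-coloured plate, 60 mm along its x, 84 mm along its y, 10 mm thick. Take it across its x with the fingertips. This point is its centre, 5 mm above its underside; z points up. 0.2 to 0.4 kg.
- tray_small_round_floor (a point): The small round tray, which matches the flux tin. A low aluminium tray fixed to the bench, 5 mm high, with a dark rubber-floored recess 3 mm deep: round, 59 mm across, and a rim 10 mm wide all round. This point is the centre of the recess floor, 2 mm above the bench; z points up.
- tray_large_round_floor (a point): The large round tray, which matches the reel. A low aluminium tray fixed to the bench, 5 mm high, with a dark rubber-floored recess 3 mm deep: round, 81 mm across, and a rim 10 mm wide all round. This point is the centre of the recess floor, 2 mm above the bench; z points up.
- tray_square_floor (a point): The nearly square tray, which matches the timer; the timer's x goes along the tray's x, either way round. A low aluminium tray fixed to the bench, 5 mm high, with a dark rubber-floored recess 3 mm deep: nearly square, 76 mm along its x and 82 mm along its y, and a rim 10 mm wide all round. This point is the centre of the recess floor, 2 mm above the bench; z points up.
- tray_oblong_floor (a point): The oblong tray, which matches the bronze block; the block's x goes along the tray's x, either way round. A low aluminium tray fixed to the bench, 5 mm high, with a dark rubber-floored recess 3 mm deep: oblong, 75 mm along its x and 100 mm along its y, and a rim 10 mm wide all round. This point is the centre of the recess floor, 2 mm above the bench; z points up.
There are look-alikes about, which are no part of the job. Leave any pink look-alike of the part that bears tin_mid alone.

How it is judged:
By the outcome, as a careful person would: the job done as asked, in the order asked, and still so for the second after the job is handed in, with the robot touching nothing.
It also fails if it takes over 112 s, if anything falls off the work surface, if the arm or the gripper's body presses on something with over 40 N, if the wrist force passes 120 N, or if a joint passes its speed limit or range.

## Robot

A 7-joint arm with a two-finger parallel gripper is mounted at the origin on a cart in front of the work surface, level with it; the furniture and walls round the work are solid. World frame = base frame: x ahead of the robot, y to its left, z up, the work surface at z = 0. Lengths are in m, angles in rad, forces in N, time in s.
With the tool pointing down it reaches from about 0.425 to 0.875 m from the base axis. Payload 4.7 kg.
Tool frame: the origin (TCP) lies at the very end of the fingers, on their centre line; the grasp point (between the pads) lies behind it (ctrl.tcp_to_grasp is the y of the grasp point in the tool frame, in m); y points along the fingers, x is the direction in which the jaws open and shut, and the axes are right-handed (so a half turn about y gives the same grasp; the last joint's range is limited). The gripper opens to 87 mm and grips with 3 to 60 N. Pads are 19 mm wide; open, the fingers measure 117 mm over their backs; the gripper's body (75 mm by 190 mm) begins 51 mm behind the grasp point.
Start: joints at [1.327, 0.321, -0.07, 1.45, 0.023, 1.371, -0.057], TCP at [0.166, -0.629, 0.223] pointing down, gripper open.
Joint ranges: [-2.86, 2.86], [-0.3, 2.09], [-1.38, 1.24], [0.06, 2.45], [-1.56, 4.7], [0.09, 2.05], [-2.69, 2.69]. Speed limits (rad/s): [2.57, 2.57, 3.14, 3.14, 3.14, 3.14, 3.14].

## Interface

Orientations are given as a rotation vector (axis times angle).
In Python, from bench import ctrl, get_image, workorder gives the robot as it stands.
- The arm moves only by the tool drive_tool, never from a script. Its argument "increments" is text: rows parted by semicolons, each of 5 numbers parted by spaces: the shift along the tool's x, y, z in mm, then the turn about the tool's y in degrees, then the closure in counts, from 0 (fully open) to 255 (shut). In form: tx ty tz yaw fingers; .... A call has 1 to 20 rows; each row shifts and turns the commanded pose from where the row before left it, along the tool's axes as they then stand; what a row does not reach is not made up. A row lasts 1/8 s, in which the tool goes at most 62.5 mm and 10.7 degrees, less where a joint would pass 70% of its speed; a pose out of reach is approached as far as the arm can. A call is refused whole if a number of a shift passes 62.5 or a number of a turn 10.7, either way. A call with a gripper value outside its range is refused whole. The fingers move at their own pace and stop on an object; "squeeze" is the grip in N (left out, the last holds). Time passes only in rows, so rows that do not move let the fingers close. It gives the time, the measured TCP pose, the force and the opening at its end, in the units of the state.
- ctrl.get_state(): the state, without advancing time (a new reading comes with each control period).
- get_image(name): name is "scene" or "top" or "wrist"; returns a dict with "img" (420x560x3 uint8, red, green, blue), "mtx" (3x3 intrinsics, pixels), "camera_from_world" (4x4, takes a point from world to camera coordinates). Camera axes: x right, y up, looking along -z (the intrinsics and any distortion apply to the point x, -y, -z); pixel columns grow to the right and rows downward; lengths in m; the calibration is good to about 2 mm. The wrist camera is an equidistant fisheye: a pixel r from the principal point sees the ray r / f radians off the axis. A picture is of the moment at which its call begins. There is no depth.
- workorder.close_job(): hands the job in, once; it reports no verdict.
The state is a dict: "time": time; "joint_positions": joint angles; "qd": joint speeds; "joint_torque": joint torques, N m; "position": TCP position; "tool_rot": TCP orientation; "ft_force": force on the tool from outside, world axes, zero at the start; "torque": the same for the moment, N m; "grip_width": opening from 0.0 (shut) to 1.0 (fully open).
Only numpy, scipy, OpenCV 4.12 (cv2) and the standard library are available. Lean on these libraries where they do the work, as an engineer would, in place of code of your own. Each camera call takes 0.05 s, during which the arm holds its last target.

## Working session

There is one attempt and no reset: what is moved stays moved. The work goes in short steps, Python scripts to look and compute and a tool call to move; the robot and the scene stay as the last step left them, time stands still between calls to the robot, and variables do not carry over. Pictures are saved under pics/ and viewed, and the job is handed in when it is done.

Besides the shell and the picture viewer there is one more tool, called after "Emit:" in YAML: its name, and indented under it one key for each argument. drive_tool: Moves the arm, as the interface text tells. Its arguments: {"type":"object","properties":{"increments":{"type":"string"},"squeeze":{"type":"number"}},"required":["increments"]}

```bash
ls; mkdir -p pics; python3 - <<'E'
from bench import ctrl,get_image
import cv2
print(ctrl.get_state(), ctrl.tcp_to_grasp)
for n in("scene","top","wrist"):
    d=get_image(n); cv2.imwrite(f"pics/{n}0.png",d["img"][:,:,::-1]); print(n,d["mtx"].tolist(),d["camera_from_world"].round(4).tolist(),[k for k in d])
E
```

```text
pics
{'time': 0.0, 'joint_positions': array([ 1.32709723,  0.32182518, -0.07008086,  1.45170502,  0.02262451,
        1.37079013, -0.05690799]), 'qd': array([-0.00099837, -0.00110218,  0.0003414 ,  0.00107727,  0.00031562,
       -0.00067965, -0.00142638]), 'joint_torque': array([ 1.78640512e-04, -4.91282487e+01, -4.03545108e-01, -3.12526417e+01,
       -6.38935785e-02,  4.36822081e-02,  1.68460974e-04]), 'position': array([ 0.16551552, -0.62798818,  0.22144501]), 'tool_rot': array([-1.31907982,  1.01837513, -1.01569166]), 'ft_force': array([ 0.51025445,  0.39049539, -0.01028061]), 'torque': array([-0.04382894,  0.00994411, -0.02198492]), 'grip_width': 1.0003412469516104} -0.0187
scene [[481.0860856017631, 0.0, 277.8498093661843], [0.0, 481.0860856017631, 207.52104262959145], [0.0, 0.0, 1.0]] [[-0.5018, -0.865, -0.0025, 0.254], [0.7301, -0.4251, 0.535, -0.483], [-0.4638, 0.2666, 0.8449, -1.0695], [0.0, 0.0, 0.0, 1.0]] ['img', 'mtx', 'camera_from_world']
top [[430.6247992697927, 0.0, 273.4661621380246], [0.0, 430.6247992697927, 215.65445772253776], [0.0, 0.0, 1.0]] [[0.0279, -0.9996, 0.0086, -0.0321], [0.9938, 0.0287, 0.107, -0.5774], [-0.1072, 0.0056, 0.9942, -1.0576], [0.0, 0.0, 0.0, 1.0]] ['img', 'mtx', 'camera_from_world']
wrist [[325.19226210127806, 0.0, 276.0490802876604], [0.0, 325.19226210127806, 209.84294710306335], [0.0, 0.0, 1.0]] [[0.2544, -0.9671, -0.0019, -0.6493], [0.9385, 0.2473, -0.241, 0.028], [0.2335, 0.0595, 0.9705, -0.3882], [0.0, 0.0, 0.0, 1.0]] ['img', 'mtx', 'camera_from_world']
```

View pics/scene0.png

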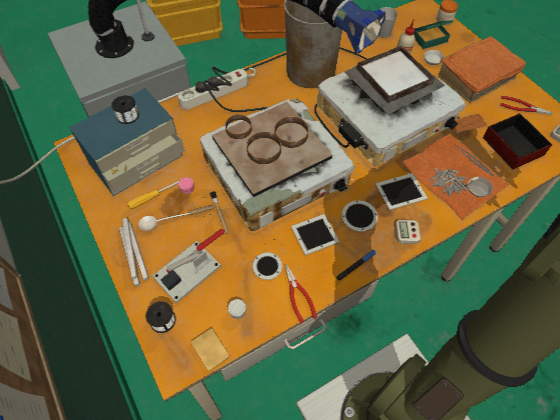

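View pics/top0.png

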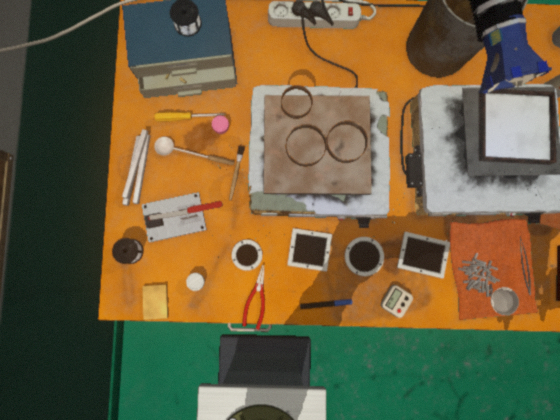

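View pics/wrist0.png

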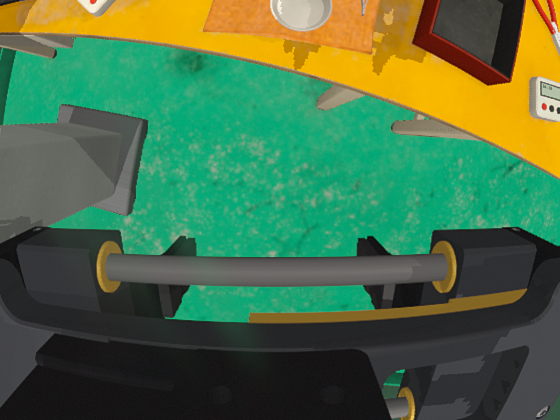

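The top view has the trays along row ~250 at columns 247 (small round), 310 (square?), 364 (large round) and 423 (oblong?). The reel is at (127,250), the tin at (195,282), the block at (155,301) and the timer at (397,299). I'll magnify these.

```bash
python3 - <<'E'
import cv2
a=cv2.imread("pics/top0.png")
cv2.imwrite("pics/topL.png",cv2.resize(a[225:330,100:280],None,fx=4.4,fy=4.4,interpolation=cv2.INTER_CUBIC))
cv2.imwrite("pics/topR.png",cv2.resize(a[225:330,280:460],None,fx=4.4,fy=4.4,interpolation=cv2.INTER_CUBIC))
E
```

```text
(no output)
```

View pics/topL.png

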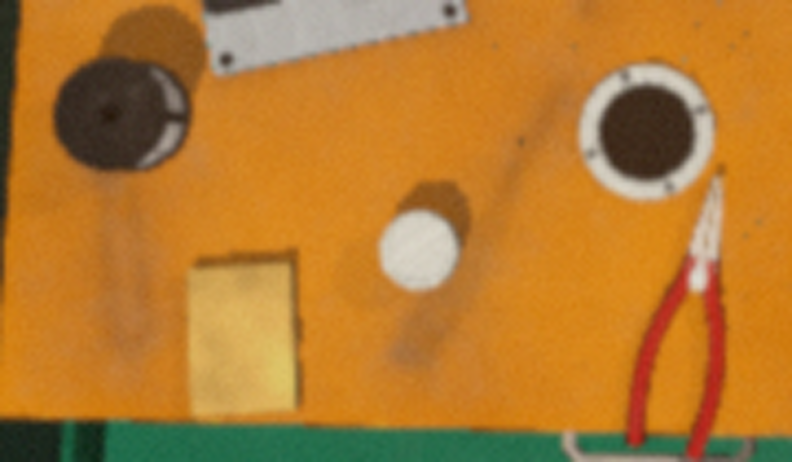

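View pics/topR.png

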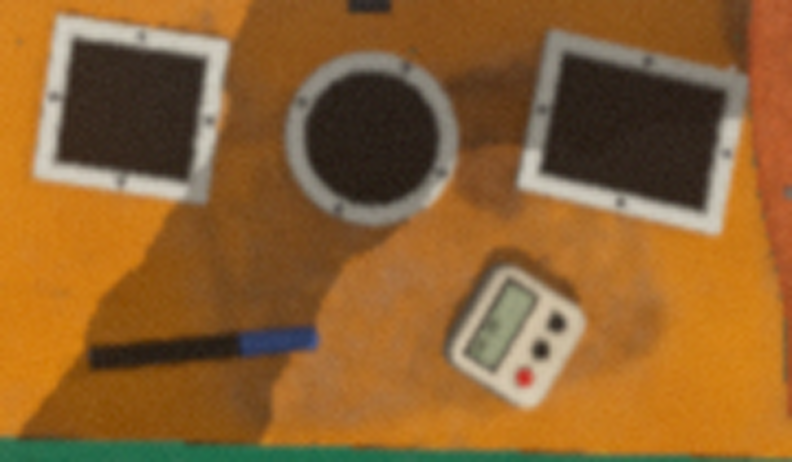

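```bash
cat > h.py <<'E'
import numpy as np, cv2
from scipy.spatial.transform import Rotation as R
def ray(d,u,v,fish=False):
    K=d["mtx"];T=np.array(d["camera_from_world"])
    a=np.array([(u-K[0,2])/K[0,0],(v-K[1,2])/K[1,1]])
    if fish:
        r=np.hypot(*a); s=np.sin(r)/max(r,1e-9); c=np.array([a[0]*s,-a[1]*s,-np.cos(r)])
    else: c=np.array([a[0],-a[1],-1.])
    Rm=T[:3,:3]; return -Rm.T@T[:3,3], Rm.T@c
def px2w(d,u,v,z,fish=False):
    o,r=ray(d,u,v,fish); return o+r*(z-o[2])/r[2]
def w2px(d,p,fish=False):
    K=d["mtx"];T=np.array(d["camera_from_world"]);c=T[:3,:3]@p+T[:3,3]
    x,y,z=c[0],-c[1],-c[2]
    if fish:
        r=np.hypot(x,y);t=np.arctan2(r,z);x,y=x/r*t,y/r*t
    else: x,y=x/z,y/z
    return K[0,0]*x+K[0,2],K[1,1]*y+K[1,2]
E
python3 - <<'E'
from h import *
from bench import get_image
d=get_image("top"); s=get_image("scene")
import pickle; pickle.dump((d,s),open("cal.pkl","wb"))
f=lambda p,x0:((p[0]+.5)/4.4-.5+x0,(p[1]+.5)/4.4-.5+225)
def rect(n,c,x0,z):
    P=np.array([px2w(d,*f(p,x0),z)[:2] for p in c]); e=np.diff(np.vstack([P,P[:1]]),axis=0)
    print(n,P.mean(0).round(4),"edges",(np.linalg.norm(e,axis=1)*1e3).round(1),"ang",np.degrees(np.arctan2(e[:,1],e[:,0])).round(1))
def circ(n,l,r,t,b,x0,z):
    c=((l+r)/2,(t+b)/2); P=px2w(d,*f(c,x0),z); D=np.linalg.norm(px2w(d,*f((l,c[1]),x0),z)-px2w(d,*f((r,c[1]),x0),z))
    print(n,P.round(4),"D",D.round(4),"reach",np.hypot(*P[:2]).round(3), "scene px",np.round(w2px(s,P),1))
circ("tin",379,460,209,291,100,.026)
circ("spool",54,189,55,171,100,.046)
circ("smallr outer",579,714,62,200,100,.005)
circ("larger outer",285,459,52,226,280,.005)
rect("block",[(189,265),(296,259),(298,409),(191,415)],100,.010)
rect("timer",[(508,262),(587,318),(530,411),(447,352)],280,.015)
rect("sq outer",[(59,14),(230,40),(206,203),(33,179)],280,.005)
rect("sq inner",[(72,38),(208,56),(190,182),(55,162)],280,.003)
rect("ob outer",[(552,28),(747,72),(718,235),(516,187)],280,.005)
rect("ob inner",[(568,52),(728,88),(705,212),(542,173)],280,.003)
E
```

```text
tin [0.408  0.1756 0.026 ] D 0.0459 reach 0.444 scene px [236.4 306.9]
spool [0.4803 0.3424 0.046 ] D 0.0754 reach 0.59 scene px [160.6 312.4]
smallr outer [0.4791 0.0504 0.005 ] D 0.0786 reach 0.482 scene px [266.5 264.9]
larger outer [ 0.483  -0.2515  0.005 ] D 0.1017 reach 0.545 scene px [359.1 214.9]
block [0.3554 0.2765] edges [61.3 84.6 60.8 84.6] ang [ -85.2 -176.1   94.7    4.2]
timer [ 0.3731 -0.3336] edges [54.6 62.5 57.1 62.6] ang [-124.   148.2   56.1  -34.1]
sq outer [ 0.4967 -0.1111] edges [101.4  96.1 101.5  97.5] ang [-97.  172.4  83.7  -7.6]
sq inner [ 0.4964 -0.1108] edges [80.5 74.4 79.5 73.1] ang [-95.9 172.7  83.2  -6.5]
ob outer [ 0.4924 -0.4044] edges [116.8  97.  120.1  95.9] ang [-101.2  169.1   78.3  -12.9]
ob inner [ 0.492  -0.4066] edges [95.9 74.1 97.2 72.9] ang [-101.1  168.7   78.2  -12.4]
```

```bash
python3 - <<'E'
import cv2
a=cv2.imread("pics/scene0.png")
cv2.imwrite("pics/sceneL.png",cv2.resize(a[230:380,120:320],None,fx=4,fy=4,interpolation=cv2.INTER_CUBIC))
cv2.imwrite("pics/sceneR.png",cv2.resize(a[160:310,250:450],None,fx=4,fy=4,interpolation=cv2.INTER_CUBIC))
E
```

```text
(no output)
```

View pics/sceneL.png

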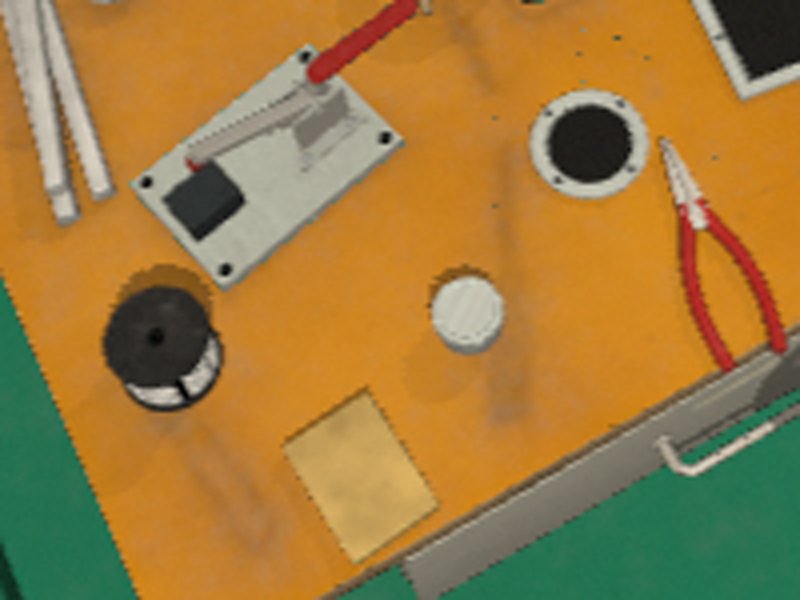

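View pics/sceneR.png

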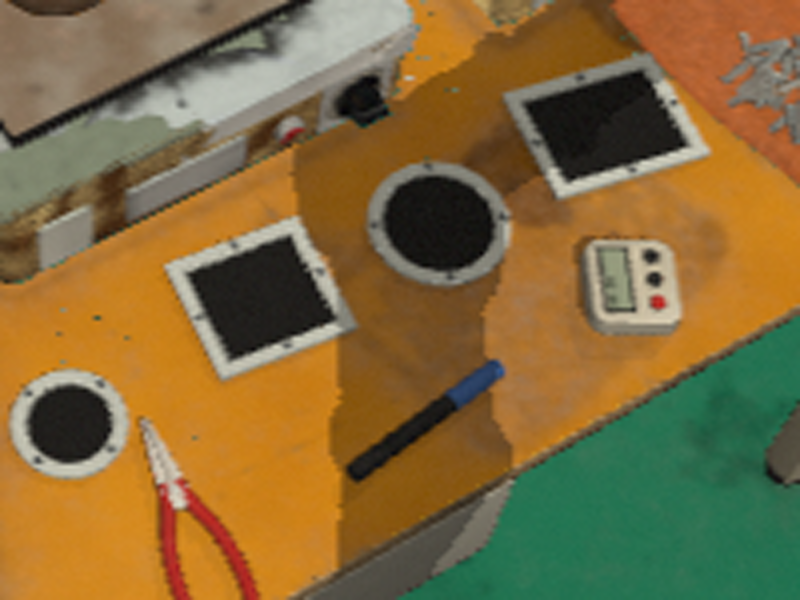

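```bash
python3 - <<'E'
from h import *
from bench import ctrl,get_image
import pickle
d,s=pickle.load(open("cal.pkl","rb")); w=get_image("wrist")
print(R.from_rotvec(ctrl.get_state()["tool_rot"]).as_matrix().round(3))
o,r=ray(w,533,95,1);print("far timer",px2w(w,545,98,.018,1).round(3),"near timer",px2w(w,95,3,.02,1).round(3))
print("wrist cam",o.round(3))
def tri(a,b):
    o1,r1=ray(d,*a);o2,r2=ray(s,*b);r1/=np.linalg.norm(r1);r2/=np.linalg.norm(r2)
    t=np.linalg.lstsq(np.c_[r1,-r2],o2-o1,rcond=None)[0];p=o1+t[0]*r1;q=o2+t[1]*r2
    return ((p+q)/2).round(3),np.linalg.norm(p-q).round(4)
g=lambda p,x0:((p[0]+.5)/4.4-.5+x0,(p[1]+.5)/4.4-.5+225)
L=lambda p:((p[0]+.5)/4-.5+120,(p[1]+.5)/4-.5+230)
Rr=lambda p:((p[0]+.5)/4-.5+250,(p[1]+.5)/4-.5+160)
print("tin",tri(g((419.5,250),100),L((468,307))))
print("spool",tri(g((112,113),100),L((158,337))), px2w(d,*g((112,113),100),.046))
print("smallr",tri(g((646.5,131),100),L((589,144))))
print("larger",tri(g((372,139),280),Rr((439,223))))
print("sq",tri(g((132,109),280),Rr((262,298))))
print("ob",tri(g((634,130.5),280),Rr((607,126))))
print("timer",tri(g((518,336),280),Rr((632,283))))
print("block",tri(g((243.5,337),100),L((361,476))))
print("hp1 corner",tri((389,210),(354,165)))
for u in(250,320,388): print(px2w(d,u,215,.06).round(3))
for u in(415,500): print(px2w(d,u,215,.06).round(3))
E
```

```text
[[ 0.255 -0.     0.967]
 [-0.967  0.001  0.255]
 [-0.001 -1.    -0.   ]]
far timer [ 0.401 -0.967  0.018] near timer [ 0.345 -0.344  0.02 ]
wrist cam [ 0.23  -0.612  0.383]
tin (array([0.408, 0.175, 0.029]), np.float64(0.0005))
spool (array([0.48 , 0.348, 0.044]), np.float64(0.0015)) [0.48011754 0.34767983 0.046     ]
smallr (array([0.479, 0.05 , 0.001]), np.float64(0.0011))
larger (array([ 0.483, -0.253,  0.002]), np.float64(0.0006))
sq (array([ 0.496, -0.112, -0.001]), np.float64(0.0018))
ob (array([ 0.492, -0.409, -0.004]), np.float64(0.0021))
timer (array([ 0.372, -0.335,  0.011]), np.float64(0.0))
block (array([0.355, 0.277, 0.006]), np.float64(0.0009))
hp1 corner (array([ 0.594, -0.296,  0.081]), np.float64(0.0043))
[0.575 0.042 0.06 ]
[ 0.58 -0.13  0.06]
[ 0.585 -0.298  0.06 ]
[ 0.587 -0.365  0.06 ]
[ 0.593 -0.575  0.06 ]
```

Emit:
drive_tool:
  increments: "0 0 0 7.4 0;0 0 0 7.4 0;-41 2 35 0 0;-41 2 35 0 0;-41 2 35 0 0;-41 2 35 0 0;-41 2 35 0 0;-41 2 35 0 0;-41 2 35 0 0;-41 2 35 0 0;-46 5 -3 0 0;-46 5 -3 0 0;-46 5 -3 0 0;-46 5 -3 0 0;-46 5 -3 0 0;-46 5 -3 0 0;-46 5 -3 0 0;-46 5 -3 0 0;-46 5 -3 0 0;-40 5 -3 0 0"
  squeeze: 20

```text
time: 2.8
position: [0.4158, 0.1551, 0.1567]
tool_rot: [-1.209, 1.208, -1.21]
ft_force: [0.4, -0.5, 0.2]
grip_width: 1.001
```

```bash
cat >> h.py <<'E'
def go(x,y,z,th=None):
    from bench import ctrl
    s=ctrl.get_state();M=R.from_rotvec(s["tool_rot"]).as_matrix();a=np.degrees(np.arctan2(M[1,0],M[0,0]))
    print("t",round(s["time"],2),"pos",s["position"].round(4),"theta",a.round(2),"down",(-M[2,1]).round(4),"F",s["ft_force"].round(1),"w",round(s["grip_width"],3),"j7",s["joint_positions"][6].round(2))
    D=np.array([x,y,z])-s["position"]
    print("dtool mm",(M.T@D*1e3).round(1),"yaw",None if th is None else round((a-th+90)%180-90,1))
    if th is not None:
        t=np.radians(th); 
        if abs((a-th+180)%360-180)>90:t+=np.pi
        N=np.array([[np.cos(t),0,-np.sin(t)],[np.sin(t),0,np.cos(t)],[0,-1,0]])
        print("after yaw, dtool",(N.T@D*1e3).round(1))
E
python3 - <<'E'
from h import *
from bench import *
go(.408,.1753,.013,-90)
d=get_image("wrist");cv2.imwrite("pics/w1.png",d["img"][:,:,::-1])
print([np.round(w2px(d,p,1)) for p in [(.408,.1753,.026),(.48,.3477,.046),(.355,.277,.01),(.479,.05,.003)]])
E
```

```text
t 2.8 pos [0.4158 0.1551 0.1567] theta -89.98 down 1.0 F [ 0.4 -0.5  0.2] w 1.001 j7 -1.92
dtool mm [-20.3 143.7  -8. ] yaw 0.0
after yaw, dtool [-20.2 143.7  -7.8]
[array([254., 212.]), array([ 74., 143.]), array([161., 256.]), array([382., 137.])]
```

View pics/w1.png

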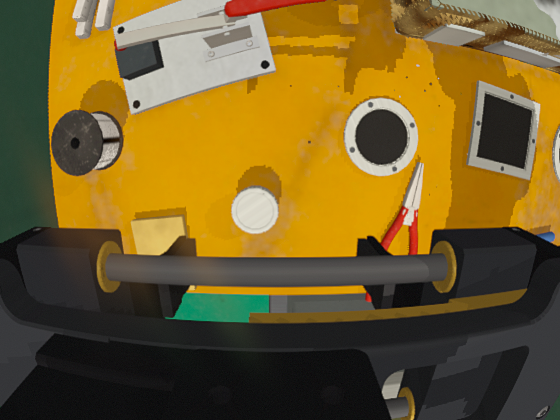

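Projections agree with the wrist view: tin (255,210), reel (76,143), small round tray (382,137). Descending on the tin.

Emit:
drive_tool:
  increments: "-10 20 -4 0 0;-10 26 -4 0 0;0 40 0 0 0;0 40 0 0 0;0 20.5 0 0 0;0 0 0 0 0;0 0 0 0 255;0 0 0 0 255;0 0 0 0 255;0 0 0 0 255;0 0 0 0 255;0 0 0 0 255"
  squeeze: 20

```text
time: 4.35
position: [0.4082, 0.1734, 0.0102]
tool_rot: [-1.209, 1.209, -1.21]
ft_force: [-0.3, -0.8, 2.1]
grip_width: 0.486
```

Emit:
drive_tool:
  increments: "0 -30 0 0 255;0 -10 0 0 255;41 0 23.6 0 255;41 0 23.6 0 255;41 0 23.6 0 255;0 0 0 0 255;0 10 0 0 255;0 10 0 0 255;0 0 0 0 255"

```text
time: 5.48
position: [0.4772, 0.0513, 0.0287]
tool_rot: [-1.212, 1.21, -1.206]
ft_force: [0.2, 0.5, -1.0]
grip_width: 0.489
```

```bash
python3 - <<'E'
from h import *
from bench import *
go(.479,.0503,.0128,-90)
d=get_image("wrist");cv2.imwrite("pics/w2.png",d["img"][:,:,::-1])
E
```

```text
t 5.47 pos [0.4772 0.0513 0.0287] theta -89.9 down 1.0 F [ 0.2  0.5 -1. ] w 0.489 j7 -1.9
dtool mm [ 1.  15.9  1.8] yaw 0.1
after yaw, dtool [ 1.  15.9  1.8]
```

View pics/w2.png

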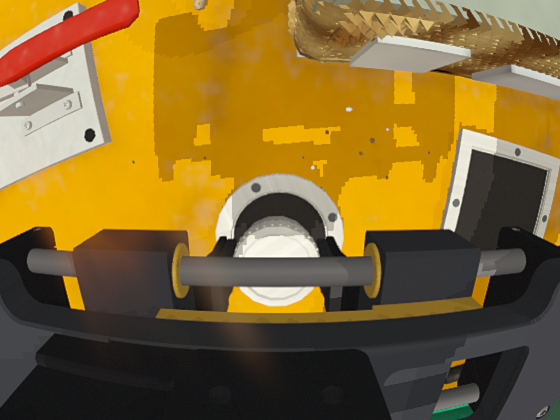

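Tin hangs centred (278,258) over the recess. Lower, release, go to the reel.

Emit:
drive_tool:
  increments: "1 10 1.8 0 255;0 5.4 0 0 255;0 0 0 0 255;0 0 0 0 120;0 0 0 0 60;0 0 0 0 0;0 0 0 0 0;0 -35 0 0 0;0 -50 0 0 0;-30 -5 0 0 0;-50 0 0 0 0;-50 0 0 0 0;-50 0 0 0 0;-50 0 0 0 0;-50 0 0 0 0;-17 0 0 0 0;0 0 0 0 0"

```text
time: 7.65
position: [0.4802, 0.3471, 0.1044]
tool_rot: [-1.211, 1.209, -1.208]
ft_force: [-0.2, 0.0, -0.0]
grip_width: 0.999
```

```bash
python3 - <<'E'
from h import *
from bench import *
go(.480,.3477,.018,-90)
d=get_image("wrist");cv2.imwrite("pics/w3.png",d["img"][:,:,::-1])
print([np.round(w2px(d,p,1)) for p in [(.48,.3477,.046),(.48,.3802,.046),(.48,.3152,.046),(.5125,.3477,.046)]])
d=get_image("top");cv2.imwrite("pics/t3.png",cv2.resize(d["img"][225:330,100:280,::-1],None,fx=4.4,fy=4.4,interpolation=cv2.INTER_CUBIC))
E
```

```text
t 7.65 pos [0.4802 0.3471 0.1044] theta -89.91 down 1.0 F [-0.2  0.  -0. ] w 0.999 j7 -2.51
dtool mm [-0.6 86.4 -0.1] yaw 0.1
after yaw, dtool [-0.6 86.4 -0.2]
[array([275., 226.]), array([229., 226.]), array([321., 226.]), array([275., 180.])]
```

View pics/w3.png

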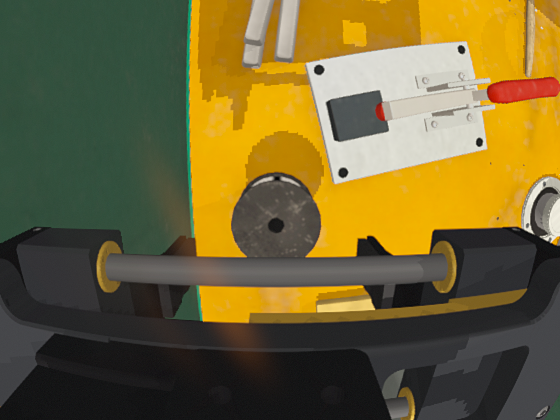

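View pics/t3.png

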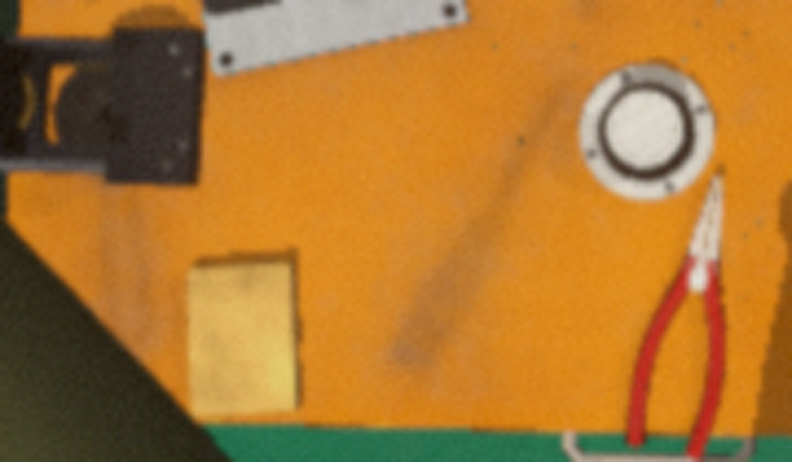

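Tin is seated in its recess at (645,131). The reel hub is at (276,225), as predicted. Grasping.

Emit:
drive_tool:
  increments: "-0.6 40 0 0 0;0 36 0 0 0;0 10.4 0 0 0;0 0 0 0 0;0 0 0 0 255;0 0 0 0 255;0 0 0 0 255;0 0 0 0 255;0 0 0 0 255;0 -10 0 0 255;0 -10 0 0 255;0 -20 0 0 255;0 0 0 0 255"
  squeeze: 32

```text
time: 9.38
position: [0.482, 0.3481, 0.0606]
tool_rot: [-1.205, 1.208, -1.21]
ft_force: [0.3, -0.2, -2.8]
grip_width: 0.731
```

```bash
python3 - <<'E'
from h import *
from bench import *
go(.483,-.252,.110,-90)
d=get_image("wrist");cv2.imwrite("pics/w4.png",d["img"][:,:,::-1])
E
```

```text
t 9.38 pos [0.482  0.3481 0.0606] theta -90.03 down 1.0 F [ 0.3 -0.2 -2.8] w 0.731 j7 -2.54
dtool mm [600.  -50.7   1.5] yaw -0.0
after yaw, dtool [600.1 -49.4   1. ]
```

View pics/w4.png

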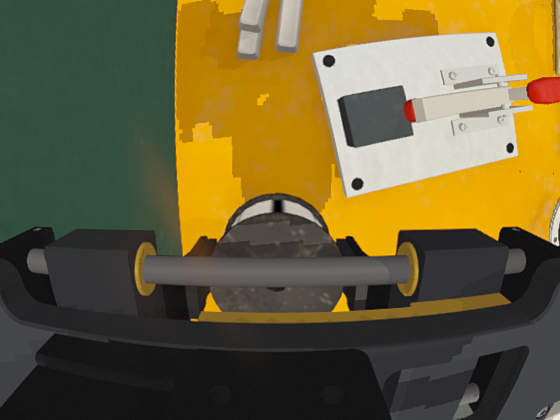

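Reel is lifted and upright. Carrying it to the large round tray.

Emit:
drive_tool:
  increments: "20 -15 0 0 255;46 -5 0 0 255;46 0 0 0 255;46 0 0 0 255;46 0 0 0 255;46 0 0 0 255;46 0 0 0 255;46 0 0 0 255;46 0 0 0 255;46 0 0 0 255;46 0 0 0 255;46 0 0 0 255;46 0 0 0 255;28 0 1 0 255;0 0 0 0 255;0 20 0 0 255;0 0 0 0 255"

```text
time: 11.55
position: [0.4797, -0.2507, 0.0557]
tool_rot: [-1.211, 1.212, -1.204]
ft_force: [0.6, 0.6, -2.6]
grip_width: 0.728
```

```bash
python3 - <<'E'
from h import *
from bench import *
go(.483,-.252,.021,-90)
d=get_image("wrist");cv2.imwrite("pics/w5.png",d["img"][:,:,::-1])
E
```

```text
t 11.55 pos [ 0.4797 -0.2507  0.0557] theta -89.9 down 1.0 F [ 0.6  0.6 -2.6] w 0.728 j7 -1.3
dtool mm [ 1.4 34.7  3.5] yaw 0.1
after yaw, dtool [ 1.3 34.7  3.3]
```

View pics/w5.png

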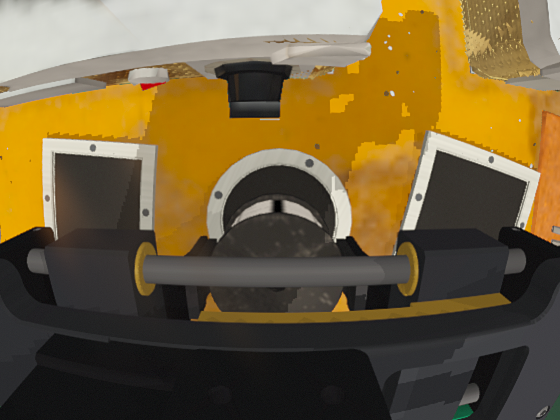

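Emit:
drive_tool:
  increments: "1.4 20 3 0 255;0 10 0.4 0 255;0 3 0 0 255;0 0 0 0 255"

```text
time: 12.1
position: [0.4848, -0.2544, 0.025]
tool_rot: [-1.209, 1.21, -1.209]
ft_force: [-0.0, 0.0, -2.4]
grip_width: 0.726
```

Emit:
drive_tool:
  increments: "0 2 0 0 255;0 1 0 0 255;0 0 0 0 255"

```text
time: 12.48
position: [0.4849, -0.2546, 0.0224]
tool_rot: [-1.209, 1.209, -1.21]
ft_force: [0.3, -0.5, -1.2]
grip_width: 0.729
```

Emit:
drive_tool:
  increments: "-2 0 -1.5 0 255;0 1 0 0 255;0 0 0 0 255;0 0 0 0 150;0 0 0 0 50;0 0 0 0 0;0 0 0 0 0;0 -20 0 0 0;0 -50 0 0 0;0 -30 0 0 0;0 0 0 0 0"

```text
time: 13.85
position: [0.4858, -0.2535, 0.1255]
tool_rot: [-1.208, 1.203, -1.215]
ft_force: [-0.6, -0.2, -0.8]
grip_width: 1.0
```

```bash
python3 - <<'E'
from h import *
from bench import *
go(.3731,-.3345,.105,56)
d=get_image("wrist");cv2.imwrite("pics/w6.png",d["img"][:,:,::-1])
d=get_image("top");cv2.imwrite("pics/t6.png",cv2.resize(d["img"][225:330,280:460,::-1],None,fx=4.4,fy=4.4,interpolation=cv2.INTER_CUBIC))
E
```

```text
t 13.85 pos [ 0.4858 -0.2535  0.1255] theta -90.02 down 1.0 F [-0.6 -0.2 -0.8] w 1.0 j7 -1.26
dtool mm [  81.    20.2 -112.8] yaw 34.0
after yaw, dtool [130.2  20.5 -48.1]
```

View pics/w6.png

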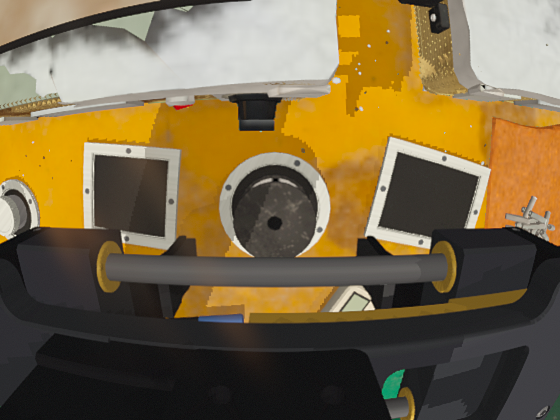

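View pics/t6.png

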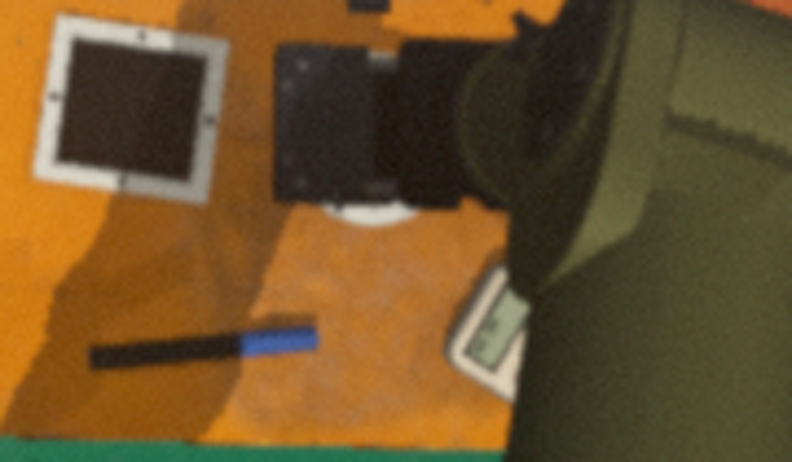

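Reel is in its recess, with the hub at (276,222). Next the timer: turn to across its x and go above it.

Emit:
drive_tool:
  increments: "0 0 0 8.5 0;0 0 0 8.5 0;0 0 0 8.5 0;0 0 0 8.5 0;43 0 -16 0 0;43 0 -16 0 0;44 10 -16 0 0;0 20 0 0 0;0 0 0 0 0"

```text
time: 15.08
position: [0.3689, -0.3322, 0.0891]
tool_rot: [-0.868, 1.637, -1.628]
ft_force: [0.5, 0.2, -0.9]
grip_width: 1.001
```

```bash
python3 - <<'E'
from h import *
from bench import *
go(.3731,-.3345,.008,-124)
d=get_image("wrist");cv2.imwrite("pics/w7.png",d["img"][:,:,::-1])
c=np.array([.3731,-.3345,.018]);t=np.radians(56);ux=np.array([np.cos(t),np.sin(t),0]);uy=np.array([-np.sin(t),np.cos(t),0])
im=d["img"][:,:,::-1].copy()
q=np.array([w2px(d,c+a*.031*ux+b*.034*uy,1) for a,b in[(1,1),(1,-1),(-1,-1),(-1,1)]]).astype(int)
cv2.polylines(im,[q],True,(255,0,255),1);cv2.imwrite("pics/w7b.png",im)
E
```

```text
t 15.07 pos [ 0.3689 -0.3322  0.0891] theta -124.08 down 1.0 F [ 0.5  0.2 -0.9] w 1.001 j7 -1.55
dtool mm [-0.3 81.1  5.2] yaw -0.1
after yaw, dtool [-0.4 81.1  4.8]
```

View pics/w7b.png

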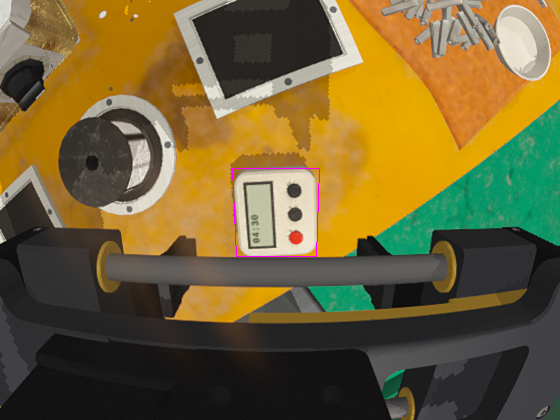

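The model outline matches the timer (233-319, 169-258). Grasping.

Emit:
drive_tool:
  increments: "0 40 4.8 0 0;0 30 0 0 0;0 9 0 0 0;0 0 0 0 0;0 0 0 0 255;0 0 0 0 255;0 0 0 0 255;0 0 0 0 255;0 0 0 0 255;0 -10 0 0 255;0 -40 0 0 255;0 -20 0 0 255;0 0 0 0 255"
  squeeze: 18

```text
time: 16.75
position: [0.3758, -0.3371, 0.084]
tool_rot: [-0.866, 1.628, -1.635]
ft_force: [-0.2, -0.2, -0.6]
grip_width: 0.676
```

```bash
python3 - <<'E'
from h import *
from bench import *
go(.495,-.111,.1,-7.3)
d=get_image("wrist");cv2.imwrite("pics/w8.png",d["img"][:,:,::-1])
E
```

```text
t 16.75 pos [ 0.3758 -0.3371  0.084 ] theta -124.03 down 1.0 F [-0.2 -0.2 -0.6] w 0.676 j7 -1.56
dtool mm [-254.   -16.4  -27.7] yaw 63.3
after yaw, dtool [ -89.5  -16.  -239.4]
```

View pics/w8.png

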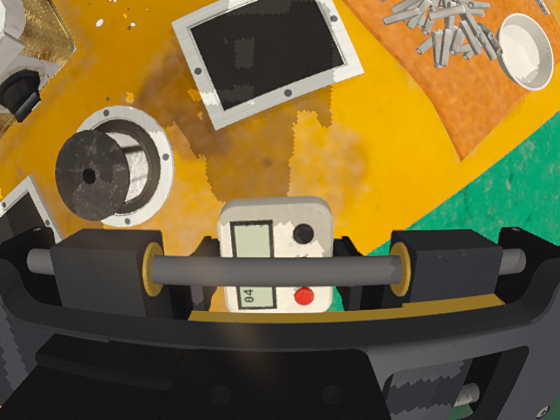

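Emit:
drive_tool:
  increments: "0 -36 0 -10.6 255;0 0 0 -10.6 255;0 0 0 -10.6 255;0 0 0 -10.6 255;0 0 0 -10.6 255;0 0 0 -10.6 255;0 0 0 -10.6 255;0 0 0 -10.6 255;0 0 0 -10.6 255;0 0 0 -10.6 255;0 0 0 -10.6 255;17.5 0 47 0 255;17.5 0 47 0 255;17.5 0 47 0 255;17.5 0 47 0 255;17.5 0 47 0 255;0 0 0 0 255;0 0 0 0 255"

```text
time: 19.05
position: [0.4909, -0.1147, 0.1171]
tool_rot: [-1.568, 0.103, -0.1]
ft_force: [-0.6, -0.7, -0.8]
grip_width: 0.679
```

```bash
python3 - <<'E'
from h import *
from bench import *
go(.494,-.111,.03,-7.2)
d=get_image("wrist");cv2.imwrite("pics/w9.png",d["img"][:,:,::-1])
d=get_image("scene");cv2.imwrite("pics/s9.png",cv2.resize(d["img"][130:280,230:430,::-1],None,fx=4,fy=4,interpolation=cv2.INTER_CUBIC))
E
```

```text
t 19.05 pos [ 0.4909 -0.1147  0.1171] theta -7.41 down 1.0 F [-0.6 -0.7 -0.8] w 0.679 j7 -0.07
dtool mm [ 2.8 87.   4.1] yaw -0.2
after yaw, dtool [ 2.6 87.1  4. ]
```

View pics/w9.png

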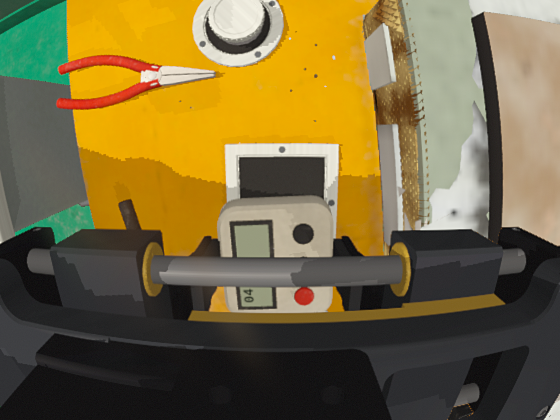

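View pics/s9.png

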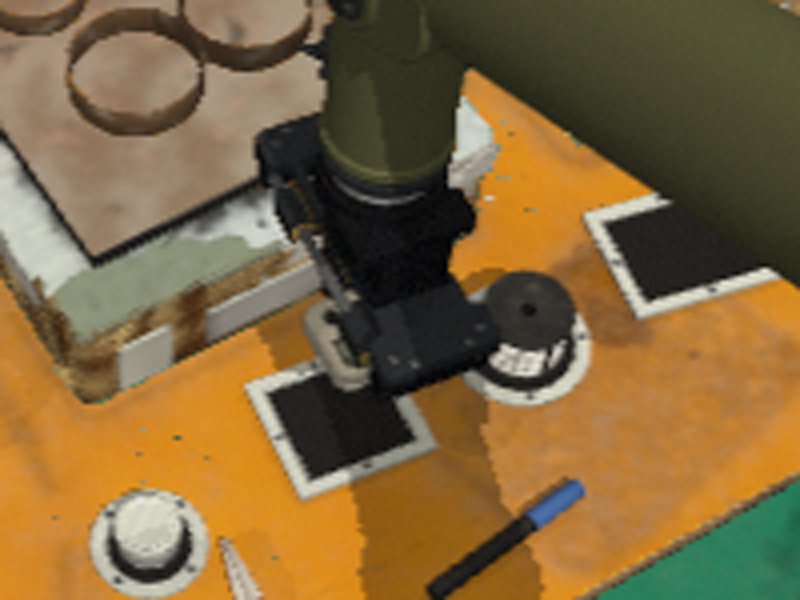

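```bash
python3 - <<'E'
from h import *
from bench import *
d=get_image("wrist");t=get_image("top")
cv2.imwrite("pics/w10.png",cv2.resize(d["img"][60:240,330:530,::-1],None,fx=3,fy=3))
a=cv2.imread("pics/top0.png");cv2.imwrite("pics/t10.png",cv2.resize(a[190:240,240:400],None,fx=5,fy=5,interpolation=cv2.INTER_CUBIC))
E
```

```text
(no output)
```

View pics/w10.png

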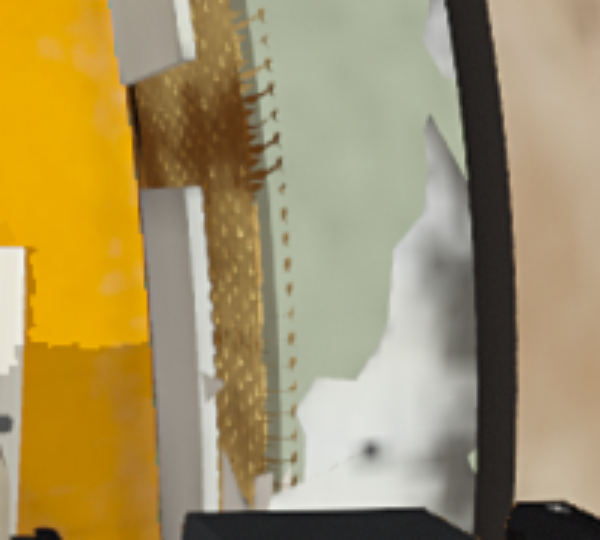

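View pics/t10.png

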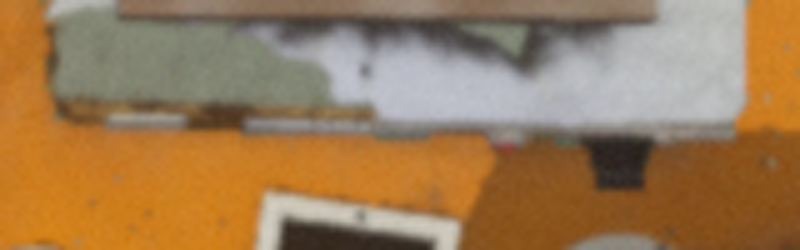

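```bash
python3 - <<'E'
from h import *
from bench import *
import pickle
t,_=pickle.load(open("cal.pkl","rb"));d=get_image("wrist")
for z in (0,.04,.06,.07,.08,.09,.1):
    print(z,"top-edge: top",px2w(t,300,211.5,z).round(3)[:2],"wrist",px2w(d,420,177,z,1).round(3)[:2]," panel:",px2w(t,300,216,z).round(3)[:2],px2w(d,380,177,z,1).round(3)[:2])
E
```

```text
0 top-edge: top [ 0.594 -0.085] wrist [ 0.627 -0.106]  panel: [ 0.583 -0.085] [ 0.587 -0.102]
0.04 top-edge: top [ 0.59  -0.082] wrist [ 0.609 -0.098]  panel: [ 0.578 -0.082] [ 0.575 -0.095]
0.06 top-edge: top [ 0.587 -0.081] wrist [ 0.6   -0.094]  panel: [ 0.576 -0.081] [ 0.569 -0.091]
0.07 top-edge: top [ 0.586 -0.08 ] wrist [ 0.595 -0.092]  panel: [ 0.575 -0.08 ] [ 0.566 -0.089]
0.08 top-edge: top [ 0.585 -0.079] wrist [ 0.591 -0.09 ]  panel: [ 0.574 -0.079] [ 0.562 -0.087]
0.09 top-edge: top [ 0.584 -0.079] wrist [ 0.586 -0.088]  panel: [ 0.573 -0.079] [ 0.559 -0.086]
0.1 top-edge: top [ 0.582 -0.078] wrist [ 0.582 -0.086]  panel: [ 0.572 -0.078] [ 0.556 -0.084]
```

```bash
python3 - <<'E'
from h import *
from bench import *
import pickle
t,_=pickle.load(open("cal.pkl","rb"))
for z in (.19,.22,.25,.3,.35): print(z,[px2w(t,280+u/4.4,225+v/4.4,z).round(3)[:2] for u,v in[(275,45),(275,205)]])
d=get_image("wrist");s=get_image("scene")
i=s["img"][100:280,230:430,::-1].copy()
# overlay body box: bottom at tcp+.07
st=ctrl.get_state();p=st["position"];M=R.from_rotvec(st["tool_rot"]).as_matrix()
big=cv2.resize(s["img"][:,:,::-1][100:250,230:430],None,fx=4,fy=4)
for h,c in((.07,(255,0,255)),(.12,(0,255,255))):
  q=np.array([w2px(s,p+M@np.array([a*.095,-h,b*.0375])) for a,b in[(1,1),(1,-1),(-1,-1),(-1,1)]])
  q=((q-[230,100])*4).astype(int);cv2.polylines(big,[q],True,c,1)
cv2.imwrite("pics/s10.png",big)
E
```

```text
0.19 [array([ 0.523, -0.164]), array([ 0.445, -0.165])]
0.22 [array([ 0.521, -0.159]), array([ 0.446, -0.16 ])]
0.25 [array([ 0.519, -0.154]), array([ 0.446, -0.155])]
0.3 [array([ 0.516, -0.146]), array([ 0.447, -0.147])]
0.35 [array([ 0.512, -0.137]), array([ 0.448, -0.138])]
```

View pics/s10.png

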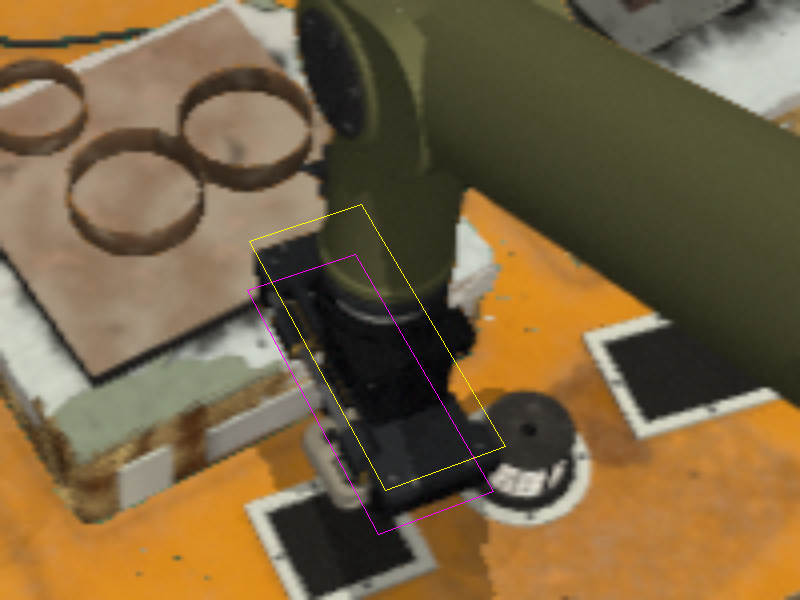

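```bash
python3 - <<'E'
import cv2
a=cv2.imread("pics/scene0.png")
cv2.imwrite("pics/sA.png",cv2.resize(a[130:235,195:365],None,fx=4.6,fy=4.6,interpolation=cv2.INTER_CUBIC))
cv2.imwrite("pics/sB.png",cv2.resize(a[80:180,315:490],None,fx=4.5,fy=4.5,interpolation=cv2.INTER_CUBIC))
a=cv2.imread("pics/top0.png")
cv2.imwrite("pics/tB.png",cv2.resize(a[180:240,395:560],None,fx=4.8,fy=4.8,interpolation=cv2.INTER_CUBIC))
E
```

```text
(no output)
```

View pics/sA.png

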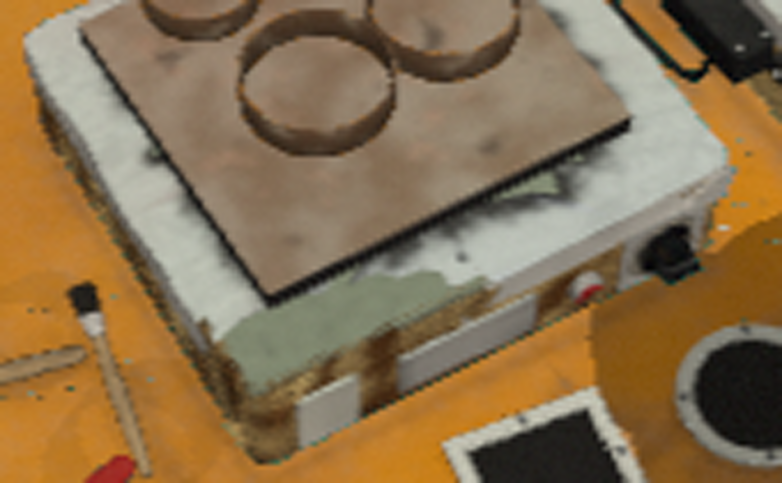

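View pics/sB.png

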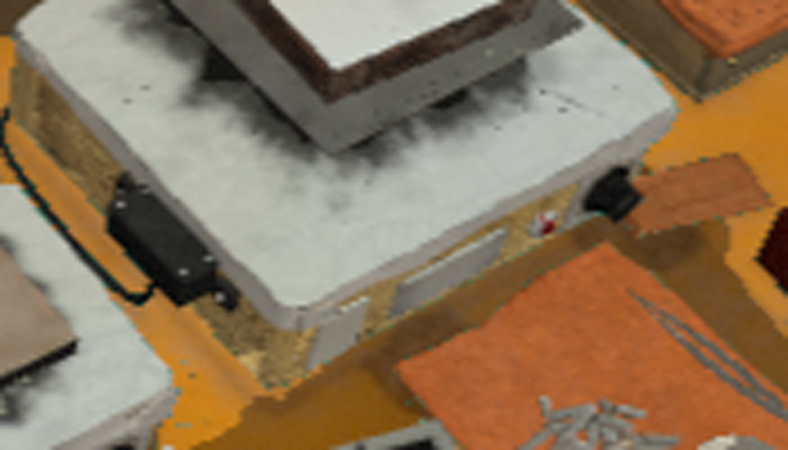

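View pics/tB.png

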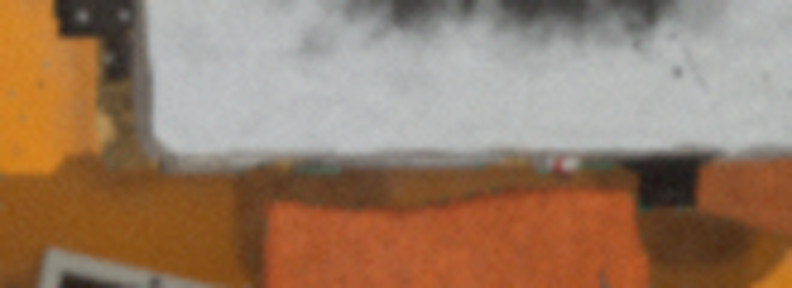

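```bash
python3 - <<'E'
from h import *
from bench import *
import pickle
d,s=pickle.load(open("cal.pkl","rb"))
def tri(a,b):
    o1,r1=ray(d,*a);o2,r2=ray(s,*b);r1/=np.linalg.norm(r1);r2/=np.linalg.norm(r2)
    t=np.linalg.lstsq(np.c_[r1,-r2],o2-o1,rcond=None)[0];p=o1+t[0]*r1;q=o2+t[1]*r2
    return ((p+q)/2).round(3),np.linalg.norm(p-q).round(4)
t1=lambda u,v:((u)/5+240,v/5+190)
sA=lambda u,v:(u/4.6+195,v/4.6+130)
sB=lambda u,v:(u/4.5+315,v/4.5+80)
tB=lambda u,v:(u/4.8+395,v/4.8+180)
print("hp1 FL corner",tri(t1(58,100),sA(240,388)))
print("hp1 FR corner",tri(t1(742,118),sA(732,165)), tri(t1(742,118),sA(728,185)))
print("hp1 hole",tri(t1(366,72),sA(462,257)))
print("hp1 plate front L corner",tri(t1(118,17),sA(272,298)))
print("hp1 patch end", tri(t1(375,118),sA(495,290)))
print("hp2 FL corner",tri(tB(160,150),sB(290,308)))
print("hp2 FL lower",tri(tB(158,165),sB(290,328)))
print("hp2 base corner scene", px2w(s,*sB(268,390),0), "top",px2w(d,*tB(150,165),0))
for z in(.08,.09):print("hp2 front lip",px2w(d,*tB(300,155),z),px2w(d,*tB(300,167),z))
E
```

```text
hp1 FL corner (array([0.585, 0.041, 0.103]), np.float64(0.009))
hp1 FR corner (array([ 0.584, -0.291,  0.091]), np.float64(0.0011)) (array([ 0.589, -0.297,  0.062]), np.float64(0.0021))
hp1 hole (array([ 0.599, -0.108,  0.107]), np.float64(0.0004))
hp1 plate front L corner (array([0.618, 0.008, 0.128]), np.float64(0.0034))
hp1 patch end (array([ 0.578, -0.116,  0.095]), np.float64(0.0044))
hp2 FL corner (array([ 0.591, -0.381,  0.104]), np.float64(0.0003))
hp2 FL lower (array([ 0.587, -0.384,  0.088]), np.float64(0.0046))
hp2 base corner scene [ 0.60162892 -0.39312737  0.        ] top [ 0.59635013 -0.41430167  0.        ]
hp2 front lip [ 0.59394057 -0.46126588  0.08      ] [ 0.58783578 -0.46115652  0.08      ]
hp2 front lip [ 0.59265846 -0.45689557  0.09      ] [ 0.58661274 -0.45678727  0.09      ]
```

```bash
python3 - <<'E'
from h import *
from bench import *
s=get_image("scene");st=ctrl.get_state();p=st["position"];M=R.from_rotvec(st["tool_rot"]).as_matrix()
cv2.imwrite("pics/s11.png",cv2.resize(s["img"][150:240,285:365,::-1],None,fx=6.6,fy=6.6,interpolation=cv2.INTER_CUBIC))
for u,v in((323.75,228),(352.5,220.5),(350,204)):
    o,r=ray(s,u,v);o=M.T@(o-p);r=M.T@r
    for X in(-.085,-.095): print((u,v),X,(o+r*(X-o[0])/r[0]).round(4))
E
```

```text
(323.75, 228) -0.085 [-0.085  -0.0789  0.0355]
(323.75, 228) -0.095 [-0.095  -0.0994  0.042 ]
(352.5, 220.5) -0.085 [-0.085  -0.063  -0.0414]
(352.5, 220.5) -0.095 [-0.095  -0.0838 -0.0332]
(350, 204) -0.085 [-0.085  -0.1463 -0.0232]
(350, 204) -0.095 [-0.095  -0.1653 -0.0154]
```

View pics/s11.png

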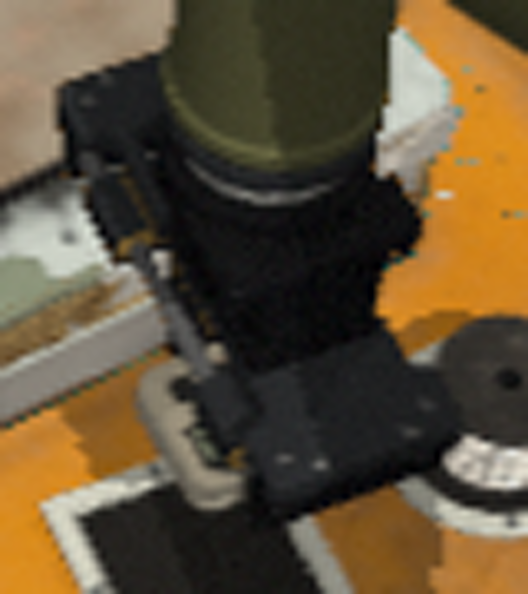

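The hot plate's front lip is at x≈0.58 and reaches z≈0.10. With the jaws along x, the gripper body (±95 mm) would foul it at the square tray. I'll set the timer back down on clear bench and regrip it across y, so the body lies along the bench front.

Emit:
drive_tool:
  increments: "-15.3 0 -47.4 0 255;-15.3 0 -47.4 0 255;-15.3 0 -47.4 0 255;-15.3 0 -47.4 0 255;-15.3 0 -47.4 0 255;0 40 0 0 255;0 40 0 0 255;0 17 0 0 255;0 0 0 0 255;0 0 0 0 255"

```text
time: 20.7
position: [0.3866, -0.3402, 0.0227]
tool_rot: [-1.57, 0.1, -0.103]
ft_force: [0.1, 0.2, -1.1]
grip_width: 0.678
```

Emit:
drive_tool:
  increments: "0 7 0 0 255;0 2 0 0 255;0 0 0 0 255"

```text
time: 21.08
position: [0.3856, -0.3397, 0.0127]
tool_rot: [-1.569, 0.102, -0.102]
ft_force: [-0.4, 0.5, 2.3]
grip_width: 0.679
```

Emit:
drive_tool:
  increments: "0 0 0 0 150;0 0 0 0 50;0 0 0 0 0;0 0 0 0 0;0 -30 0 0 0;0 -45 0 0 0;0 0 0 10 0;0 0 0 10 0;0 0 0 10 0;0 0 0 10 0;0 0 0 10 0;0 0 0 10 0;0 0 0 10 0;0 0 0 10 0;0 0 0 10 0;0 0 0 0 0"

```text
time: 23.08
position: [0.3855, -0.3394, 0.0871]
tool_rot: [-1.146, 1.303, -1.303]
ft_force: [-0.3, 1.1, 1.2]
grip_width: 1.004
```

```bash
python3 - <<'E'
from h import *
from bench import *
go(.3856,-.3397,.010,-97.3)
d=get_image("wrist")
c=np.array([.3856,-.3397,.018]);t=np.radians(-7.3);ux=np.array([np.cos(t),np.sin(t),0]);uy=np.array([-np.sin(t),np.cos(t),0])
im=d["img"][:,:,::-1].copy()
q=np.array([w2px(d,c+a*.031*ux+b*.034*uy,1) for a,b in[(1,1),(1,-1),(-1,-1),(-1,1)]]).astype(int)
cv2.polylines(im,[q],True,(255,0,255),1);cv2.imwrite("pics/w12.png",im)
E
```

```text
t 23.07 pos [ 0.3855 -0.3394  0.0871] theta -97.31 down 1.0 F [-0.3  1.1  1.2] w 1.004 j7 -1.11
dtool mm [ 0.3 77.1  0.2] yaw -0.0
after yaw, dtool [ 0.3 77.1  0.2]
```

View pics/w12.png

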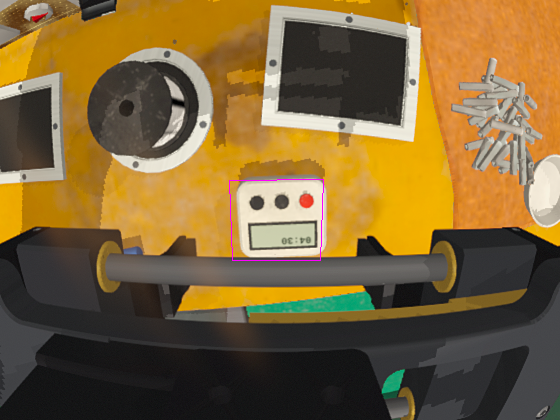

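Timer is about 5 px right of the outline (a ~4 mm offset along y), so I'll correct by that much and grip.

Emit:
drive_tool:
  increments: "4 40 0 0 0;0 30 0 0 0;0 7 0 0 0;0 0 0 0 0;0 0 0 0 255;0 0 0 0 255;0 0 0 0 255;0 0 0 0 255;0 0 0 0 255;0 0 0 0 255;0 -20 0 0 255;0 -40 0 0 255;0 -45 0 0 255;0 0 0 0 255"

```text
time: 24.88
position: [0.387, -0.3452, 0.1186]
tool_rot: [-1.145, 1.298, -1.31]
ft_force: [-0.1, 0.2, -1.0]
grip_width: 0.741
```

```bash
python3 - <<'E'
from h import *
from bench import *
go(.4965,-.1115,.1,-97.2)
d=get_image("wrist");cv2.imwrite("pics/w13.png",d["img"][:,:,::-1])
E
```

```text
t 24.88 pos [ 0.387  -0.3452  0.1186] theta -97.43 down 1.0 F [-0.1  0.2 -1. ] w 0.741 j7 -1.09
dtool mm [-246.    17.9   78.3] yaw -0.2
after yaw, dtool [-245.6   18.6   79.4]
```

View pics/w13.png

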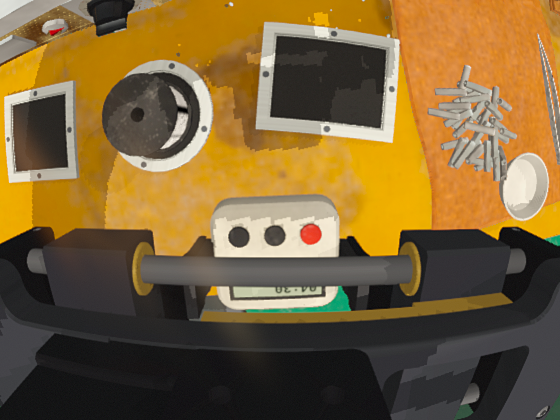

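Emit:
drive_tool:
  increments: "-49 0 15.7 0 255;-49 0 15.7 0 255;-49 0 15.7 0 255;-49 0 15.7 0 255;-49 0 15.7 0 255;0 0 0 0 255;0 40 0 0 255;0 45 0 0 255;0 0 0 0 255"

```text
time: 26.05
position: [0.4897, -0.1103, 0.026]
tool_rot: [-1.15, 1.313, -1.298]
ft_force: [-0.5, 0.5, -0.5]
grip_width: 0.747
```

```bash
python3 - <<'E'
from h import *
from bench import *
go(.4965,-.1115,.015,-97.2)
d=get_image("wrist");cv2.imwrite("pics/w14.png",d["img"][:,:,::-1])
E
```

```text
t 26.05 pos [ 0.4897 -0.1103  0.026 ] theta -97.45 down 0.9999 F [-0.5  0.5 -0.5] w 0.747 j7 -1.71
dtool mm [ 0.3 11.   7. ] yaw -0.3
after yaw, dtool [ 0.3 11.   6.9]
```

View pics/w14.png

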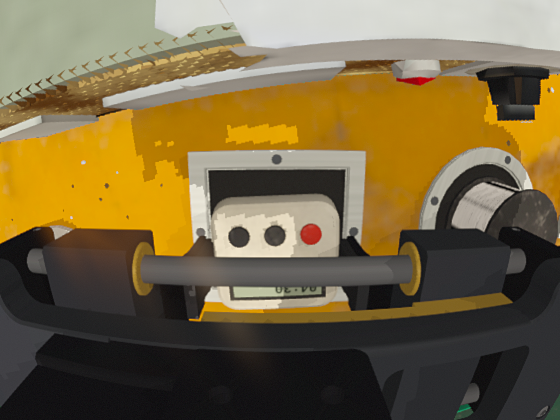

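Emit:
drive_tool:
  increments: "0.3 0 7 -0.2 255;0 5 0 0 255;0 3 0 0 255;0 0 0 0 255"

```text
time: 26.6
position: [0.5012, -0.1119, 0.0223]
tool_rot: [-1.147, 1.301, -1.302]
ft_force: [-0.7, 0.4, -0.7]
grip_width: 0.742
```

Emit:
drive_tool:
  increments: "0 0 -4 0 255;0 4 0 0 255;0 0 0 0 255"

```text
time: 26.98
position: [0.497, -0.1113, 0.0179]
tool_rot: [-1.147, 1.302, -1.301]
ft_force: [0.6, -0.2, -1.0]
grip_width: 0.743
```

Emit:
drive_tool:
  increments: "0 2 0 0 255;0 1 0 0 255;0 0 0 0 255"

```text
time: 27.35
position: [0.4974, -0.1113, 0.0151]
tool_rot: [-1.147, 1.302, -1.301]
ft_force: [0.9, -0.2, -0.3]
grip_width: 0.742
```

Emit:
drive_tool:
  increments: "0 1.5 0 0 255;0 0 0 0 255"

```text
time: 27.6
position: [0.4973, -0.1113, 0.0136]
tool_rot: [-1.147, 1.302, -1.301]
ft_force: [0.8, 0.2, -1.5]
grip_width: 0.746
```

Emit:
drive_tool:
  increments: "0 1.5 0 0 255;0 0 0 0 255"

```text
time: 27.85
position: [0.4976, -0.1114, 0.013]
tool_rot: [-1.147, 1.301, -1.302]
ft_force: [-1.7, -0.1, 5.8]
grip_width: 0.744
```

Contact on the floor. Release and back off.

Emit:
drive_tool:
  increments: "0 -0.5 0 0 255;0 0 0 0 150;0 0 0 0 60;0 0 0 0 0;0 0 0 0 0;0 -25 0 0 0;0 -50 0 0 0;0 -30 0 0 0;-40 0 0 0 0;-40 0 0 0 0;-40 0 0 0 0;-40 0 -10 0 0;-40 0 -20 0 0;-40 0 -20 0 0;-40 0 -20 0 0;0 0 0 0 0"

```text
time: 29.85
position: [0.4615, 0.1794, 0.118]
tool_rot: [-1.15, 1.297, -1.295]
ft_force: [-0.1, 0.2, -0.2]
grip_width: 1.008
```

```bash
python3 - <<'E'
from h import *
from bench import *
go(.3555,.277,.1,94.7)
d=get_image("top");cv2.imwrite("pics/t15.png",cv2.resize(d["img"][225:330,230:410,::-1],None,fx=4.4,fy=4.4,interpolation=cv2.INTER_CUBIC))
E
```

```text
t 29.85 pos [0.4615 0.1794 0.118 ] theta -96.81 down 1.0 F [-0.1  0.2 -0.2] w 1.008 j7 -2.22
dtool mm [ -84.4   18.1 -116.8] yaw -11.5
after yaw, dtool [-106.    18.   -97.7]
```

View pics/t15.png

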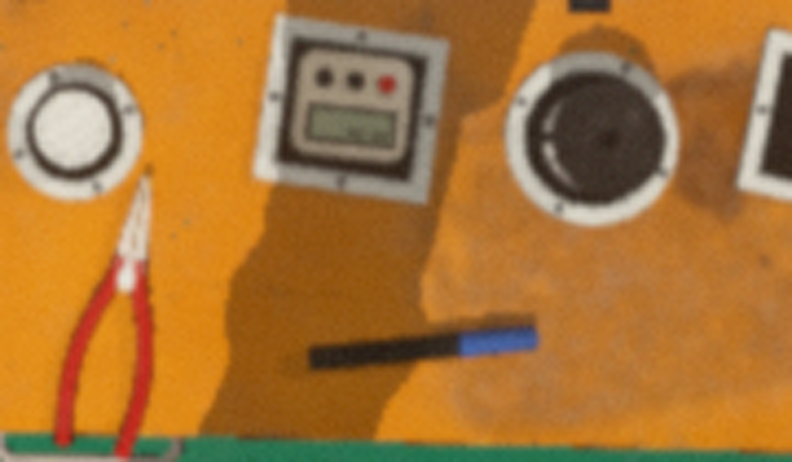

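All three are seated (tin (72,131), timer (352,108), reel (600,137) inside their recesses). On to the block.

Emit:
drive_tool:
  increments: "0 0 0 -5.8 0;0 0 0 -5.7 0;-35 0 -32 0 0;-35 0 -32 0 0;-36 10 -32 0 0;0 25 0 0 0;0 0 0 0 0"

```text
time: 30.78
position: [0.3588, 0.2722, 0.0814]
tool_rot: [-1.247, 1.156, -1.154]
ft_force: [0.2, 0.7, 0.0]
grip_width: 1.0
```

```bash
python3 - <<'E'
from h import *
from bench import *
go(.3555,.277,.0045,-85.3)
d=get_image("wrist")
c=np.array([.3555,.277,.010]);t=np.radians(94.7);ux=np.array([np.cos(t),np.sin(t),0]);uy=np.array([-np.sin(t),np.cos(t),0])
im=d["img"][:,:,::-1].copy()
q=np.array([w2px(d,c+a*.030*ux+b*.042*uy,1) for a,b in[(1,1),(1,-1),(-1,-1),(-1,1)]]).astype(int)
cv2.polylines(im,[q],True,(255,0,255),1);cv2.imwrite("pics/w16.png",im)
E
```

```text
t 30.77 pos [0.3588 0.2722 0.0814] theta -85.76 down 1.0 F [0.2 0.7 0. ] w 1.0 j7 -2.29
dtool mm [-5.2 76.9 -2.7] yaw -0.5
after yaw, dtool [-5.1 76.9 -2.9]
```

View pics/w16.png

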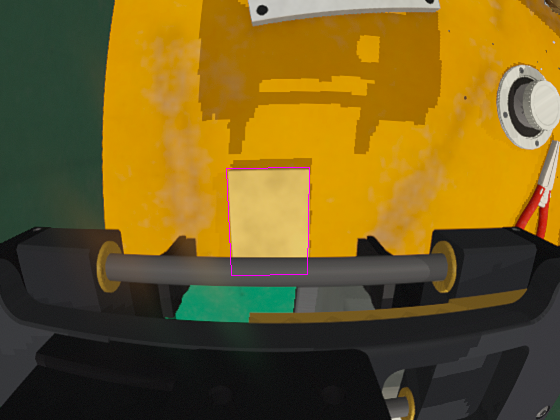

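Emit:
drive_tool:
  increments: "-5.1 30 -2.8 -0.4 0;0 30 0 0 0;0 12 0 0 0;0 3 0 0 0;0 0 0 0 0;0 0 0 0 0"

```text
time: 31.58
position: [0.3573, 0.279, 0.0086]
tool_rot: [-1.245, 1.148, -1.15]
ft_force: [-0.2, -0.9, -0.5]
grip_width: 0.997
```

Emit:
drive_tool:
  increments: "0 3.5 -1.5 0 0;0 0 0 0 0;0 0 0 0 0"

```text
time: 31.95
position: [0.3549, 0.2785, 0.0042]
tool_rot: [-1.247, 1.149, -1.149]
ft_force: [-0.5, -0.8, 0.2]
grip_width: 0.999
```

Emit:
drive_tool:
  increments: "0 0 0 0 255;0 0 0 0 255;0 0 0 0 255;0 0 0 0 255;0 0 0 0 255;0 0 0 0 255;0 0 0 0 255;0 -10 0 0 255;0 -20 0 0 255;0 -40 0 0 255;0 0 0 0 255"
  squeeze: 40

```text
time: 33.33
position: [0.3568, 0.2804, 0.0768]
tool_rot: [-1.241, 1.146, -1.15]
ft_force: [1.4, 0.1, -3.6]
grip_width: 0.686
```

```bash
python3 - <<'E'
from h import *
from bench import *
go(.45,.0,.12,-12)
d=get_image("wrist");cv2.imwrite("pics/w17.png",d["img"][:,:,::-1])
E
```

```text
t 33.33 pos [0.3568 0.2804 0.0768] theta -85.33 down 1.0 F [ 1.4  0.1 -3.6] w 0.686 j7 -2.32
dtool mm [286.9 -43.3  70.3] yaw -73.3
after yaw, dtool [ 149.4  -43.2 -254.9]
```

View pics/w17.png

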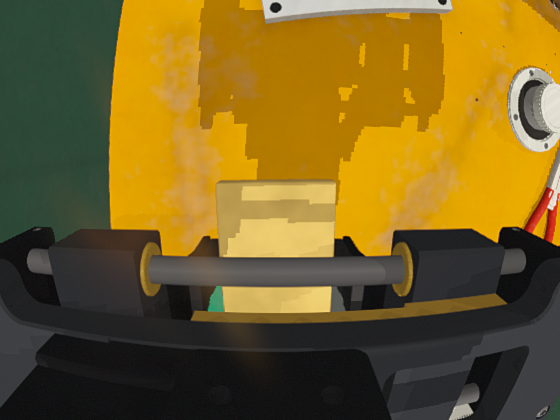

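Emit:
drive_tool:
  increments: "48 -8 12 0 255;48 -8 12 0 255;48 -8 12 0 255;48 -8 12 0 255;48 -8 12 0 255;48 -4 10 0 255;47 0 -5 0 255;47 0 -5 0 255;47 0 -5 0 255;47 0 -5 0 255;47 0 -5 0 255;47 0 -5 0 255;47 0 -5 0 255;47 0 -5 0 255;0 0 0 0 255"

```text
time: 35.25
position: [0.4361, -0.385, 0.1155]
tool_rot: [-1.245, 1.157, -1.152]
ft_force: [0.2, 0.9, -3.5]
grip_width: 0.692
```

Emit:
drive_tool:
  increments: "0 0 0 -10.5 255;0 0 0 -10.5 255;0 0 0 -10.5 255;0 0 0 -10.5 255;0 0 0 -10.5 255;0 0 0 -10.5 255;0 0 0 -10.3 255;0 0 0 0 255"

```text
time: 36.25
position: [0.4385, -0.3792, 0.1166]
tool_rot: [-1.562, 0.167, -0.164]
ft_force: [0.2, -0.3, -4.4]
grip_width: 0.687
```

```bash
python3 - <<'E'
from h import *
from bench import *
go(.487,-.406,.06,-12)
d=get_image("wrist");cv2.imwrite("pics/w18.png",d["img"][:,:,::-1])
t=get_image("top");cv2.imwrite("pics/t18.png",cv2.resize(t["img"][180:330,340:540,::-1],None,fx=4,fy=4,interpolation=cv2.INTER_CUBIC))
E
```

```text
t 36.25 pos [ 0.4385 -0.3792  0.1166] theta -12.08 down 1.0 F [ 0.2 -0.3 -4.4] w 0.687 j7 0.29
dtool mm [ 53.2  56.5 -16.1] yaw -0.1
after yaw, dtool [ 53.   56.6 -16.1]
```

View pics/w18.png

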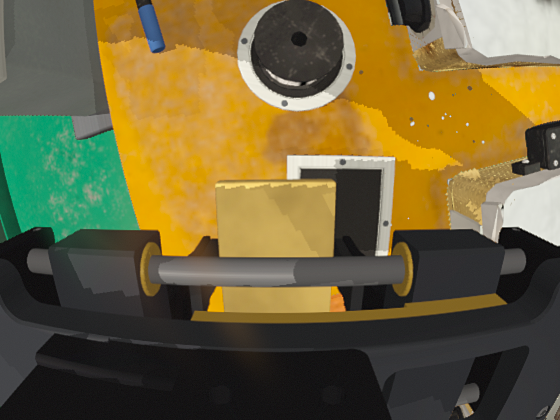

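```bash
python3 - <<'E'
from h import *
from bench import *
d=get_image("wrist")
cv2.imwrite("pics/w18c.png",cv2.resize(d["img"][100:260,380:560,::-1],None,fx=3.6,fy=3.6,interpolation=cv2.INTER_CUBIC))
E
```

```text
(no output)
```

View pics/w18c.png

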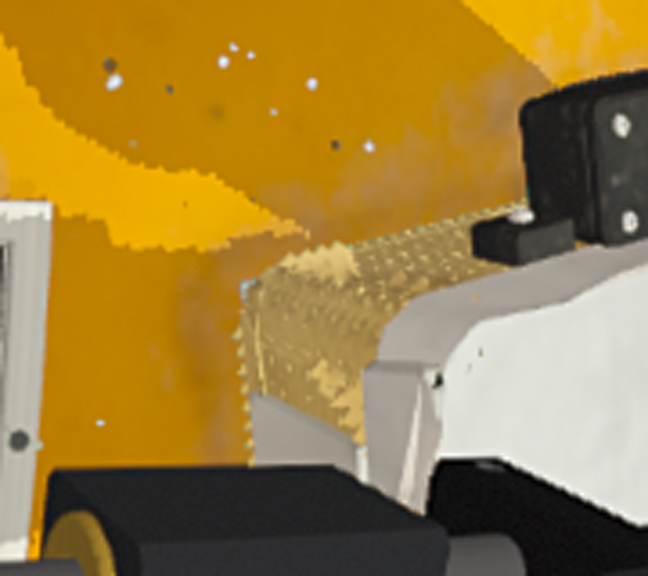

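View pics/t18.png

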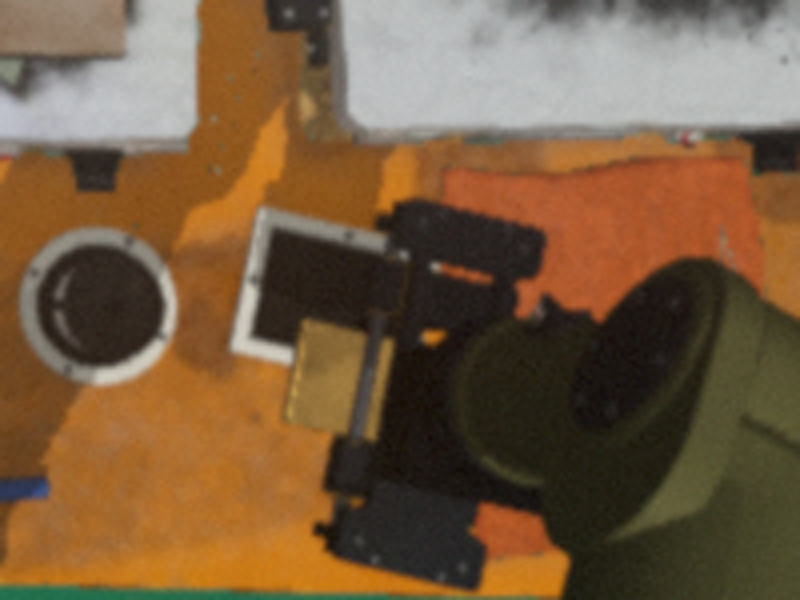

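```bash
python3 - <<'E'
from h import *
from bench import *
d=get_image("wrist");t=get_image("top");st=ctrl.get_state();p=st["position"];M=R.from_rotvec(st["tool_rot"]).as_matrix()
w=lambda u,v:(380+u/3.6,100+v/3.6); T=lambda u,v:(340+u/4,180+v/4)
def tri(a,b):
    o1,r1=ray(d,*a,True);o2,r2=ray(t,*b);r1=r1/np.linalg.norm(r1);r2=r2/np.linalg.norm(r2)
    k=np.linalg.lstsq(np.c_[r1,-r2],o2-o1,rcond=None)[0];P=o1+k[0]*r1;q=o2+k[1]*r2
    return ((P+q)/2).round(3),np.linalg.norm(P-q).round(4)
print("hp2 top corner",tri(w(437,360),T(352,122)), "lip lower corner",tri(w(365,370),T(352,140)))
print("base",px2w(d,*w(245,420),0,1).round(3),px2w(d,*w(245,300),0,1).round(3))
for z in(.2,.22,.24,.26):
  print(z,[(M.T@(px2w(t,*T(*q),z)-p)).round(3)[[0,2]] for q in((408,200),(545,230),(540,280),(475,590),(328,540))])
E
```

```text
hp2 top corner (array([ 0.594, -0.384,  0.098]), np.float64(0.0023)) lip lower corner (array([ 0.585, -0.388,  0.086]), np.float64(0.0009))
base [ 0.602 -0.426  0.   ] [ 0.604 -0.393  0.   ]
0.2 [array([0.097, 0.027]), array([ 0.099, -0.048]), array([ 0.072, -0.05 ]), array([-0.094, -0.047]), array([-0.087,  0.032])]
0.22 [array([0.094, 0.034]), array([ 0.096, -0.039]), array([ 0.069, -0.041]), array([-0.093, -0.038]), array([-0.087,  0.04 ])]
0.24 [array([0.091, 0.041]), array([ 0.092, -0.03 ]), array([ 0.067, -0.032]), array([-0.093, -0.029]), array([-0.086,  0.047])]
0.26 [array([0.087, 0.049]), array([ 0.089, -0.02 ]), array([ 0.064, -0.023]), array([-0.092, -0.02 ]), array([-0.085,  0.054])]
```

The block is held square to the tray. hp2's lip is at x≈0.585, z 0.086-0.10, so centring the body over the oblong tray would come within about 0-8 mm of fouling it. I'll set the block down about 13 mm toward the robot, with its near edge on the rim, then slide it in with closed fingers turned sideways.

Emit:
drive_tool:
  increments: "22 0 -8 0 255;22 0 -7.5 0 255;0 0 0 0 255;0 30 0 0 255;0 30 0 0 255;0 20 0 0 255;0 0 0 0 255;0 0 0 0 255"

```text
time: 37.5
position: [0.4794, -0.4055, 0.0394]
tool_rot: [-1.566, 0.164, -0.166]
ft_force: [0.3, -1.0, -2.7]
grip_width: 0.691
```

```bash
python3 - <<'E'
from h import *
from bench import *
go(.479,-.4035,.010,-12)
d=get_image("wrist");cv2.imwrite("pics/w19.png",d["img"][:,:,::-1])
E
```

```text
t 37.5 pos [ 0.4794 -0.4055  0.0394] theta -12.04 down 1.0 F [ 0.3 -1.  -2.7] w 0.691 j7 0.21
dtool mm [-0.8 29.4  1.9] yaw -0.0
after yaw, dtool [-0.8 29.4  1.9]
```

View pics/w19.png

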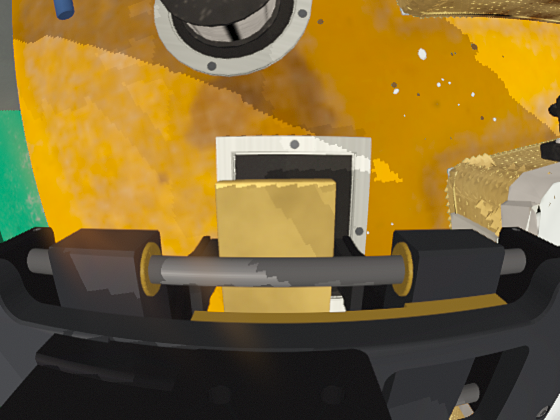

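Emit:
drive_tool:
  increments: "-0.5 10 1.5 0 255;0 6 0 0 255;0 4 0 0 255;0 0 0 0 255;0 0 0 0 255"

```text
time: 38.17
position: [0.4787, -0.4036, 0.0184]
tool_rot: [-1.565, 0.165, -0.165]
ft_force: [0.1, 0.6, -2.5]
grip_width: 0.688
```

Emit:
drive_tool:
  increments: "0 3 0 0 255;0 2 0 0 255;0 1 0 0 255;0 0 0 0 255"

```text
time: 38.67
position: [0.4784, -0.4035, 0.0121]
tool_rot: [-1.564, 0.165, -0.165]
ft_force: [0.2, -0.3, -3.0]
grip_width: 0.689
```

Emit:
drive_tool:
  increments: "0 1.5 0 0 255;0 0 0 0 255"

```text
time: 38.92
position: [0.4784, -0.4035, 0.0106]
tool_rot: [-1.564, 0.165, -0.165]
ft_force: [0.2, 0.0, -2.2]
grip_width: 0.689
```

Emit:
drive_tool:
  increments: "0 1 0 0 255;0 0 0 0 160;0 0 0 0 100;0 0 0 0 50;0 0 0 0 0;0 0 0 0 0;0 -10 0 0 0;0 -30 0 0 0;0 -40 0 0 0;-50 0 0 0 0;0 0 0 0 0"

```text
time: 40.3
position: [0.4259, -0.3935, 0.0901]
tool_rot: [-1.566, 0.17, -0.164]
ft_force: [0.3, -0.4, 0.0]
grip_width: 1.002
```

```bash
python3 - <<'E'
from h import *
from bench import *
go(.41,-.37,.1,-102)
d=get_image("wrist");cv2.imwrite("pics/w20.png",d["img"][:,:,::-1])
d=get_image("scene");cv2.imwrite("pics/s20.png",cv2.resize(d["img"][130:280,320:520,::-1],None,fx=4,fy=4,interpolation=cv2.INTER_CUBIC))
E
```

```text
t 40.3 pos [ 0.4259 -0.3935  0.0901] theta -12.18 down 1.0 F [ 0.3 -0.4  0. ] w 1.002 j7 0.3
dtool mm [-20.6  -9.8  19.6] yaw 89.8
after yaw, dtool [-19.7  -9.9 -20.5]
```

View pics/w20.png

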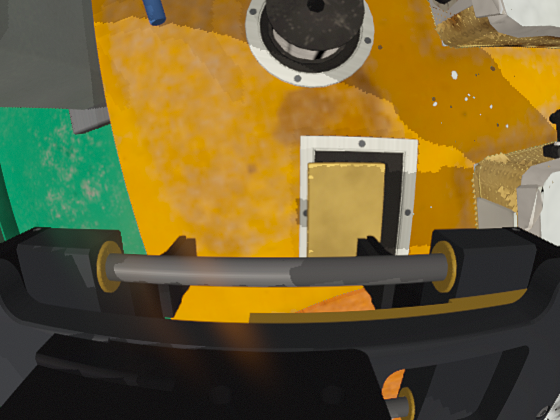

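View pics/s20.png

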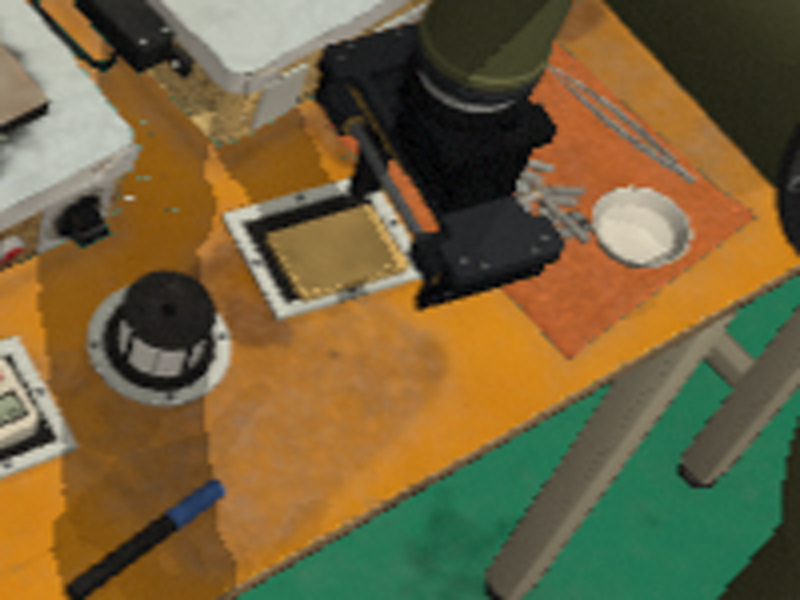

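Block's near edge rests on the rim as planned. Turn the gripper sideways, close it and go behind the block.

Emit:
drive_tool:
  increments: "0 0 0 10 255;0 0 0 10 255;0 0 0 10 255;0 0 0 10 255;0 0 0 10 255;0 0 0 10 255;0 0 0 10 255;0 0 0 10 255;0 0 0 9.8 255;0 0 0 0 255"

```text
time: 41.65
position: [0.431, -0.3929, 0.09]
tool_rot: [-1.106, 1.357, -1.358]
ft_force: [0.4, 0.1, -0.4]
grip_width: 0.018
```

```bash
python3 - <<'E'
from h import *
from bench import *
go(.4225,-.391,.03,-102)
d=get_image("wrist")
for a,b in((.0,-.05),(0,.05)): pass
im=d["img"][:,:,::-1].copy()
cv2.imwrite("pics/w21.png",im)
E
```

```text
t 41.65 pos [ 0.431  -0.3929  0.09  ] theta -101.64 down 1.0 F [ 0.4  0.1 -0.4] w 0.018 j7 -1.19
dtool mm [-0.2 60.  -8.8] yaw 0.4
after yaw, dtool [-0.1 60.  -8.7]
```

View pics/w21.png

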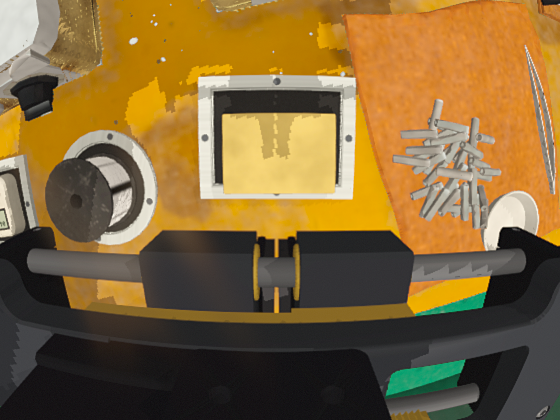

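Emit:
drive_tool:
  increments: "0 30 -8.7 0.4 255;0 30 0 0 255;0 15 0 0 255;0 0 0 0 255;0 5 0 0 255;0 0 0 0 255;0 0 0 0 255"

```text
time: 42.58
position: [0.4215, -0.3917, 0.0104]
tool_rot: [-1.101, 1.363, -1.366]
ft_force: [0.6, -0.7, 0.6]
grip_width: 0.006
```

Emit:
drive_tool:
  increments: "0 2.4 0 0 255;0 0 4 0 255;0 0 4 0 255;0 0 4 0 255;0 0 3 0 255;0 0 3 0 255;0 0 0 0 255"

```text
time: 43.45
position: [0.4387, -0.3952, 0.0073]
tool_rot: [-1.101, 1.365, -1.365]
ft_force: [-0.5, 0.2, 0.4]
grip_width: 0.0
```

```bash
python3 - <<'E'
from h import *
from bench import *
go(.4514,-.397,.008,-102)
d=get_image("wrist")
cv2.imwrite("pics/w22.png",d["img"][:,:,::-1])
E
```

```text
t 43.45 pos [ 0.4387 -0.3952  0.0073] theta -102.23 down 1.0 F [-0.5  0.2  0.4] w 0.0 j7 -1.25
dtool mm [-0.9 -0.7 12.8] yaw -0.2
after yaw, dtool [-0.8 -0.7 12.8]
```

View pics/w22.png

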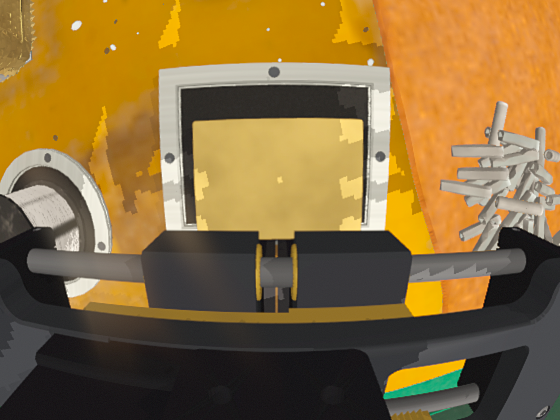

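Emit:
drive_tool:
  increments: "0 0 3 0 255;0 0 3 0 255;0 0 3 0 255;0 0 2 0 255;0 0 0 0 255;0 0 0 0 255"

```text
time: 44.25
position: [0.4499, -0.3976, 0.0075]
tool_rot: [-1.1, 1.364, -1.365]
ft_force: [0.4, -0.0, 0.2]
grip_width: 0.006
```

```bash
python3 - <<'E'
from h import *
from bench import *
go(.4514,-.397,.008,-102)
d=get_image("wrist")
cv2.imwrite("pics/w23.png",d["img"][:,:,::-1])
E
```

```text
t 44.25 pos [ 0.4499 -0.3976  0.0075] theta -102.22 down 1.0 F [ 0.4 -0.   0.2] w 0.006 j7 -1.26
dtool mm [-0.9 -0.5  1.4] yaw -0.2
after yaw, dtool [-0.9 -0.5  1.4]
```

View pics/w23.png

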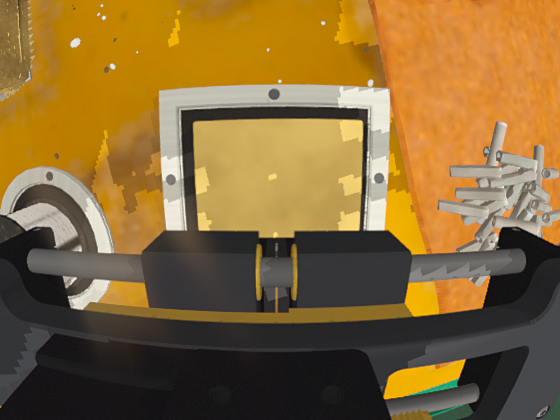

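Emit:
drive_tool:
  increments: "0 0 -10 0 255;0 -20 -10 0 255;0 -50 0 0 255;0 -40 -20 0 255;0 -20 -10 0 255;0 0 0 0 255"

```text
time: 45.05
position: [0.4002, -0.3878, 0.1384]
tool_rot: [-1.101, 1.363, -1.368]
ft_force: [0.0, -0.5, -0.1]
grip_width: 0.007
```

```bash
python3 - <<'E'
from h import *
from bench import *
d=get_image("wrist")
cv2.imwrite("pics/w24.png",d["img"][:,:,::-1])
d=get_image("scene");cv2.imwrite("pics/s24.png",cv2.resize(d["img"][150:300,250:450,::-1],None,fx=4,fy=4,interpolation=cv2.INTER_CUBIC))
E
```

```text
(no output)
```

View pics/w24.png

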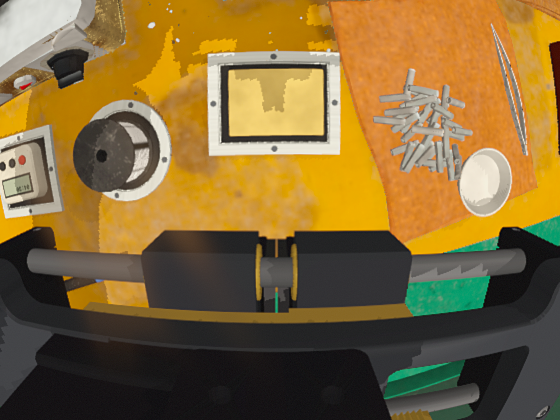

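View pics/s24.png

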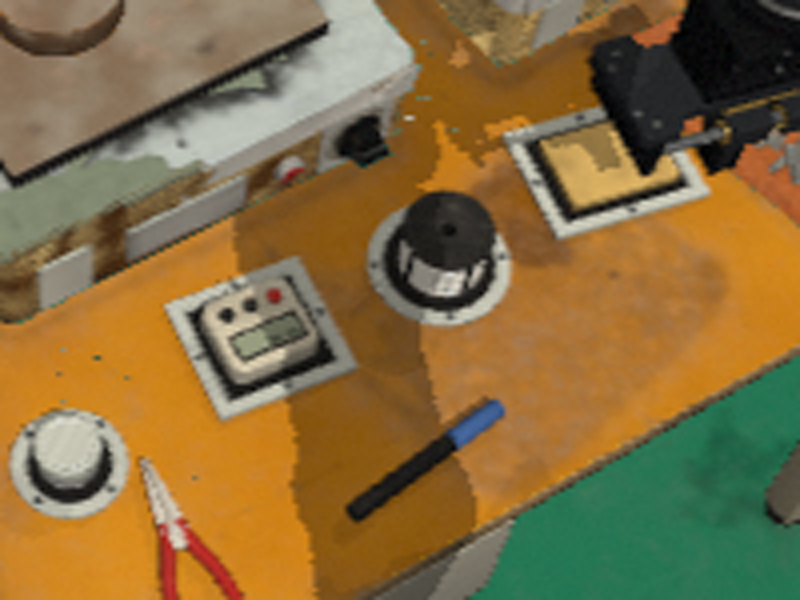

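```bash
python3 - <<'E'
from h import *
from bench import *
d=get_image("top");im=d["img"][:,:,::-1]
cv2.imwrite("pics/t25.png",cv2.resize(im[235:285,290:390],None,fx=7.5,fy=7.5,interpolation=cv2.INTER_CUBIC))
E
```

```text
(no output)
```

View pics/t25.png

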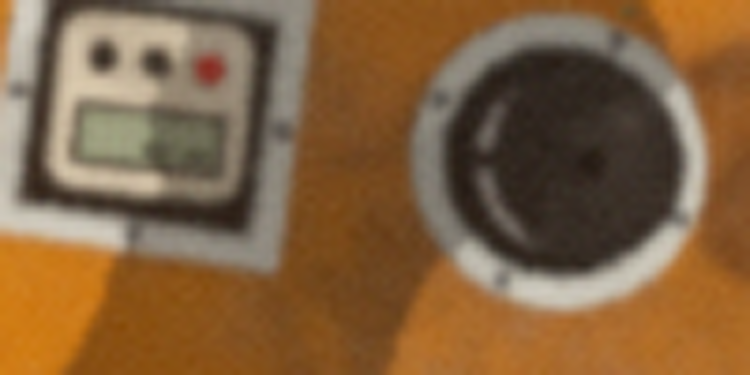

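```bash
python3 - <<'E'
from h import *
from bench import *
d=get_image("top");im=d["img"][:,:,::-1]
x0,y0=295,230
big=cv2.resize(im[y0:y0+45,x0:x0+48],None,fx=12,fy=12,interpolation=cv2.INTER_CUBIC)
def box(c,th,hx,hy,z,col):
    t=np.radians(th);u=np.array([np.cos(t),np.sin(t),0]);v=np.array([-np.sin(t),np.cos(t),0])
    q=np.array([w2px(d,np.array([*c,z])+a*hx*u+b*hy*v) for a,b in[(1,1),(1,-1),(-1,-1),(-1,1)]])
    cv2.polylines(big,[(((q-[x0,y0])+.5)*12).astype(int)],True,col,1)
box((.4965,-.111),-7.3,.048,.051,.005,(255,0,0))
box((.4965,-.111),-7.3,.038,.041,.005,(255,0,0))
box((.4970,-.111),-5.5,.031,.034,.016,(255,0,255))
cv2.imwrite("pics/t26.png",big)
E
```

```text
(no output)
```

View pics/t26.png

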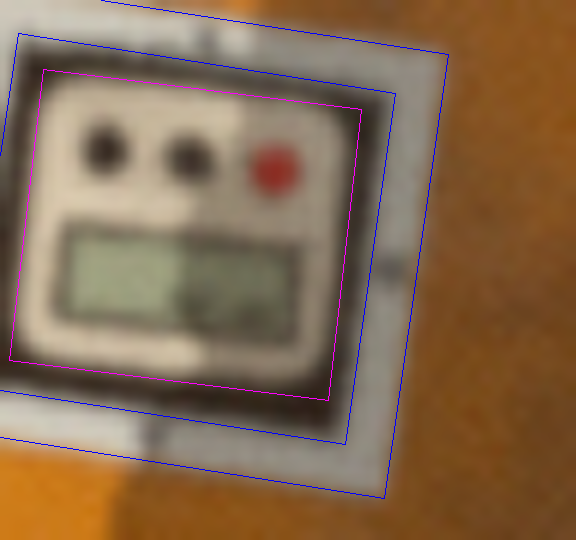

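The timer fits the outline predicted for a seated pose, about 2° off the tray axis with at least 5 mm clear all round, and the block shows a dark border on all four sides. Handing in.

```bash
python3 - <<'E'
from bench import *
print(ctrl.get_state()["time"], workorder.close_job())
E
```

```text
the job is handed in; nothing more can be done
45.25 None
```

The tin, reel, timer and block are each in their matching tray, placed in the order you listed. I handed the job in at 45.25 s of the 112 s, with the arm clear. The hand-in reported no verdict.

- **Tin and reel:** I gripped both round the outside. The last pictures show them upright and inside their rims.
- **Timer:** I gripped it across its y, not its x as you advised. With the jaws along x, the gripper body would have hit the hot plate behind the square tray. I had already picked it up across x, so I set it down on the bench and regripped it. It is face up, about 2° off the tray's axis, with at least 5 mm clear inside the rim by a model overlay.
- **Block:** I carried it across its x, but the second hot plate left too little room to lower it straight in. I put it down with its near edge on the rim, then slid it in with closed fingers. The last wrist picture shows a dark border all round it, so I judge it flat on the floor.

The largest wrist force in the readings I took was about 6 N, when the timer touched its recess floor. The pink look-alike was not touched. Seating was judged from the pictures, plus a contact force for the timer; heights were not measured. No final check failed.

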